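# Empty the stir-bar beakers and nest them

### The arm

A 6-joint arm with a two-finger parallel gripper is mounted at the origin on the work surface. World frame = base frame: x ahead of the robot, y to its left, z up, the work surface at z = 0. Lengths are in mm, angles in rad, forces in N, time in s.
With the tool pointing down it reaches from about 350 to 850 mm from the base axis. Payload 8.1 kg.
Tool frame: the origin (TCP) lies midway between the tips of the shut fingers; the grasp point (between the pads) lies 19 mm behind it; z points along the fingers, y is the direction in which the jaws open and shut (so a half turn about z gives the same grasp; the last joint's range is limited). The gripper opens to 93 mm and grips with 3 to 60 N. Pads are 15 mm wide; open, the fingers measure 128 mm over their backs; the gripper's body (75 mm by 188 mm) begins 65 mm behind the grasp point.
Start: joints at [-1.298, 0.13, 1.488, -0, 1.523, -0.085], TCP at [210.149, -561.999, 218.635] pointing down, gripper open.
Joint ranges: [-2.96, 2.96], [-0.89, 2.26], [0.02, 2.5], [-1.34, 4.48], [0, 2.73], [-2.66, 2.66]. Speed limits (rad/s): [2.39, 2.39, 2.79, 3.14, 3.14, 3.14].

### API

Orientations are given as [roll, pitch, yaw] about the fixed x, y, z axes, in that order (R = Rz(yaw) Ry(pitch) Rx(roll)).
In Python, from plant import arm gives the robot as it stands.
- The arm moves only by the tool send_rows, never from a script. Its argument "deltas" is a list that holds one entry, the list of rows, each a list of 5 numbers: the shift along the tool's x, y, z in units of 30 mm (1.0 is 30 mm), then the turn about the tool's z in units of 8 degrees (1.0 is 8 degrees), then the closure in counts, from 0 (fully open) to 255 (shut). In form: [[[tx, ty, tz, yaw, fingers], ...]]. A call has exactly 10 rows; each row is the pose to reach, as a shift and turn from the pose commanded when the call began, along the tool's axes at that moment; what a row does not reach only later rows make up. A row lasts 1/10 s, in which the tool goes at most 50 mm and 8.59 degrees, less where a joint would pass 70% of its speed; a pose out of reach is approached as far as the arm can. A call with a gripper value outside its range is refused whole. The fingers move at their own pace and stop on an object; the grip force is fixed at half the most. Time passes only in rows, so rows that repeat a pose let the fingers close, or fill a call up. It gives the time, the measured TCP pose, the force and the opening at its end, in the units of the state.
- arm.observe(): the state, without advancing time (a new reading comes with each control period).
- arm.read_camera(name): name is "side" or "top" or "wrist"; returns a dict with "image" (400x640x3 uint8, red, green, blue), "depth" (400x640 float32, mm along the optical axis (not along the pixel's ray), 0 where there is no reading), "intrinsics" (3x3 intrinsics, pixels), "dist_coeffs" ([k1, k2, p1, p2, k3] as OpenCV has them; the pictures are not rectified), "extrinsics" (4x4, takes a point from world to camera coordinates); the wrist camera has in their place "mount" (4x4, takes a point from camera to tool coordinates, whose origin is the TCP and whose axes are the flange's). Camera axes: x right, y up, looking along -z (the intrinsics and any distortion apply to the point x, -y, -z); pixel columns grow to the right and rows downward; lengths in mm; the calibration is good to about 2 mm. A picture is of the moment at which its call begins: read the wrist's pose just before it.
- arm.close_job(): hands the job in, once; it reports no verdict.
The state is a dict: "time": time; "joints": joint angles; "qvel": joint speeds; "joint_torque": joint torques, N m; "ee_pos": TCP position; "eef_rot": TCP orientation; "force": force on the tool from outside, world axes, zero at the start; "torque": the same for the moment, N m; "gripper_width": opening from 0.0 (shut) to 1.0 (fully open).
Only numpy, scipy, OpenCV 4.12 (cv2) and the standard library are available. Lean on these libraries where they do the work, as an engineer would, in place of code of your own. Each camera call takes 0.05 s, during which the arm holds its last target. There are 200 camera calls.

### The job

Clear up in the fume hood after the measuring run: tip the stir bars out of the white beakers into the steel tray (pour them, do not pick them out of the beakers), and nest all the white beakers upright, fully seated, into one stack on the grey beaker that stands on the blue mat. Leave the stack standing on the mat and do not disturb the amber bottle or the jar.

Things in the scene. Friction and masses are not known exactly. Their poses are not given: they have to be found in the camera images.
- cup1: white open round plastic beaker, 89 mm tall. Body tapers from 39 mm diameter at the foot to 54 mm at 55 mm height; above (55-89 mm) a straight grip collar, 66 mm outside, 61 mm inside. Walls 2.5 mm, floor 4 mm. Origin: centre of underside; z up its axis to the mouth; yaw is immaterial. 90 g. Stands upright; holds 0 to 2 stir bars. Nests in its like (see base).
- cup2: white open round plastic beaker, 89 mm tall. Body tapers from 39 mm diameter at the foot to 54 mm at 55 mm height; above (55-89 mm) a straight grip collar, 66 mm outside, 61 mm inside. Walls 2.5 mm, floor 4 mm. Origin: centre of underside; z up its axis to the mouth; yaw is immaterial. 90 g. Stands upright; holds 0 to 2 stir bars. Nests in its like (see base).
- cup3: white open round plastic beaker, 89 mm tall. Body tapers from 39 mm diameter at the foot to 54 mm at 55 mm height; above (55-89 mm) a straight grip collar, 66 mm outside, 61 mm inside. Walls 2.5 mm, floor 4 mm. Origin: centre of underside; z up its axis to the mouth; yaw is immaterial. 90 g. Stands upright; holds 0 to 2 stir bars. Nests in its like (see base).
- cup4: white open round plastic beaker, 89 mm tall. Body tapers from 39 mm diameter at the foot to 54 mm at 55 mm height; above (55-89 mm) a straight grip collar, 66 mm outside, 61 mm inside. Walls 2.5 mm, floor 4 mm. Origin: centre of underside; z up its axis to the mouth; yaw is immaterial. 90 g. Stands upright; holds 0 to 2 stir bars. Nests in its like (see base). May be absent.
- base: grey beaker, the bottom of the stack, empty, on the blue mat; same shape and origin as the white ones plus a heavy dark steel foot disc, 110 mm across and 10 mm thick; 0.6 kg, loose. Nesting: a beaker let down into another comes to rest with its collar's lower edge on the other's rim, 34 mm higher than the other (origin to origin), with about 2 mm play all round
- bar1: red egg-shaped stir bar, a short rod with round ends, 14 mm thick and 24 mm long, 14 g, lying at the start in cup1 . Origin: its middle; x along its length. Slides on the beaker's wall at about 30 degrees of slope, rolls sooner.
- bar2: green egg-shaped stir bar, a short rod with round ends, 14 mm thick and 24 mm long, 14 g, lying at the start in cup1 (may be absent). Origin: its middle; x along its length. Slides on the beaker's wall at about 30 degrees of slope, rolls sooner.
- bar3: red egg-shaped stir bar, a short rod with round ends, 14 mm thick and 24 mm long, 14 g, lying at the start in cup2 . Origin: its middle; x along its length. Slides on the beaker's wall at about 30 degrees of slope, rolls sooner.
- bar4: green egg-shaped stir bar, a short rod with round ends, 14 mm thick and 24 mm long, 14 g, lying at the start in cup2 (may be absent). Origin: its middle; x along its length. Slides on the beaker's wall at about 30 degrees of slope, rolls sooner.
- bar5: red egg-shaped stir bar, a short rod with round ends, 14 mm thick and 24 mm long, 14 g, lying at the start in cup3 . Origin: its middle; x along its length. Slides on the beaker's wall at about 30 degrees of slope, rolls sooner.
- bar6: green egg-shaped stir bar, a short rod with round ends, 14 mm thick and 24 mm long, 14 g, lying at the start in cup3 (may be absent). Origin: its middle; x along its length. Slides on the beaker's wall at about 30 degrees of slope, rolls sooner.
- tray: square steel tray, open on top, 190 x 190 mm outside, 50 mm high, walls and floor 5 mm, 0.8 kg, loose on the bench. Origin: centre of its underside; x and y along its sides, z up.
- mat_top (a point): centre of the top face of the flat blue mat, 170 x 170 mm, 4 mm thick, fixed to the bench; x and y along its sides
- bottle: bystander: amber glass bottle, 60 mm diameter, 140 mm tall, origin at the centre of its underside
- jar: bystander: glass jar with a blue cap, 64 mm diameter, 90 mm tall, origin at the centre of its underside
Mind the look-alikes: they are no part of the job. What is shaped like the cup4 but black or yellow is not meant.

How it is judged (in metres and radians):
At the end, for the whole second after the job is handed in: Every bar at rest in the tray; every white beaker upright (0.1 rad) and still, nested on the grey one: centred within 7 mm, seated within 5 mm of 34, 68, 102 or 136 mm above it; grey one upright on the mat, within 70 mm of its centre along each side; tray flat (x of bar1 in the frame of tray between -0.09 and 0.09 m and y of bar1 in the frame of tray between -0.09 and 0.09 m and z of bar1 in the frame of tray between 0 and 0.05 m and linear speed of each of bar1, bar2, bar3, bar4, bar5, bar6 below 0.05 m/s and x of bar2 in the frame of tray between -0.09 and 0.09 m and y of bar2 in the frame of tray between -0.09 and 0.09 m and z of bar2 in the frame of tray between 0 and 0.05 m and x of bar3 in the frame of tray between -0.09 and 0.09 m and y of bar3 in the frame of tray between -0.09 and 0.09 m and z of bar3 in the frame of tray between 0 and 0.05 m and x of bar4 in the frame of tray between -0.09 and 0.09 m and y of bar4 in the frame of tray between -0.09 and 0.09 m and z of bar4 in the frame of tray between 0 and 0.05 m and x of bar5 in the frame of tray between -0.09 and 0.09 m and y of bar5 in the frame of tray between -0.09 and 0.09 m and z of bar5 in the frame of tray between 0 and 0.05 m and x of bar6 in the frame of tray between -0.09 and 0.09 m and y of bar6 in the frame of tray between -0.09 and 0.09 m and z of bar6 in the frame of tray between 0 and 0.05 m and angle between each of tray, cup1, cup2, cup3, cup4, base's own z axis and vertical below 0.1 rad and horizontal distance between each of cup1, cup2, cup3, cup4 and base below 0.007 m and linear speed of each of cup1, cup2, cup3, cup4, base below 0.02 m/s and (z of cup1 in the frame of base between 0.029 and 0.039 m or z of cup1 in the frame of base between 0.063 and 0.073 m or z of cup1 in the frame of base between 0.097 and 0.107 m or z of cup1 in the frame of base between 0.131 and 0.141 m) and (z of cup2 in the frame of base between 0.029 and 0.039 m or z of cup2 in the frame of base between 0.063 and 0.073 m or z of cup2 in the frame of base between 0.097 and 0.107 m or z of cup2 in the frame of base between 0.131 and 0.141 m) and (z of cup3 in the frame of base between 0.029 and 0.039 m or z of cup3 in the frame of base between 0.063 and 0.073 m or z of cup3 in the frame of base between 0.097 and 0.107 m or z of cup3 in the frame of base between 0.131 and 0.141 m) and (z of cup4 in the frame of base between 0.029 and 0.039 m or z of cup4 in the frame of base between 0.063 and 0.073 m or z of cup4 in the frame of base between 0.097 and 0.107 m or z of cup4 in the frame of base between 0.131 and 0.141 m) and z of base in the frame of mat_top below 0.01 m and x of base in the frame of mat_top between -0.07 and 0.07 m and y of base in the frame of mat_top between -0.07 and 0.07 m); the robot touches nothing.
It fails at once if the amber bottle or the jar is knocked over or pushed more than 3 cm (distance of any of bottle, jar from where it was at the start of the episode above 0.03 m or angle between any of bottle, jar's own z axis and vertical above 0.5 rad).
It fails at once if the gripper takes hold of a stir bar while it is still inside its cup ((contact force between the fingers and bar1 above 1.5 N and distance between bar1 and cup1 below 0.05 m) or (contact force between the fingers and bar2 above 1.5 N and distance between bar2 and cup1 below 0.05 m) or (contact force between the fingers and bar3 above 1.5 N and distance between bar3 and cup2 below 0.05 m) or (contact force between the fingers and bar4 above 1.5 N and distance between bar4 and cup2 below 0.05 m) or (contact force between the fingers and bar5 above 1.5 N and distance between bar5 and cup3 below 0.05 m) or (contact force between the fingers and bar6 above 1.5 N and distance between bar6 and cup3 below 0.05 m)).
Of cup4, bar2, bar4, bar6 only 1 to 4 are there at a start; the rules pass over those that are not, and their reading is None.
At some moment in a run one of tray, base may be knocked a few centimetres aside while the robot is not near it.
It also fails if it takes over 208 s, if anything falls off the work surface, if the arm or the gripper's body presses on something with over 40 N, if the wrist force passes 120 N, or if a joint passes its speed limit or range.

## Working session

There is one attempt and no reset: what is moved stays moved. The work goes in short steps, Python scripts to look and compute and a tool call to move; the robot and the scene stay as the last step left them, time stands still between calls to the robot, and variables do not carry over. Pictures are saved under pics/ and viewed, about 12 in all and at most 16, crops included, and the job is handed in when it is done.

Besides the shell and the picture viewer there is one more tool, called after "Call:" as name(argument=value, ...), one argument or row to a line, values as JSON. send_rows: Moves the arm, as the interface text tells. Its arguments: {"type":"object","properties":{"deltas":{"type":"array"}},"required":["deltas"]}

```bash
ls; mkdir -p pics
cat > h.py <<'E'
import numpy as np, cv2
from plant import arm
from scipy.spatial.transform import Rotation as Ro
def cam(name):
    s=arm.observe(); c=arm.read_camera(name)
    if 'extrinsics' in c: E=np.array(c['extrinsics'])
    else:
        T=np.eye(4); T[:3,:3]=Ro.from_euler('xyz',s['eef_rot']).as_matrix(); T[:3,3]=s['ee_pos']
        E=np.linalg.inv(T@np.array(c['mount']))
    c['E']=E; c['K']=np.array(c['intrinsics'],float); c['D']=np.array(c['dist_coeffs'],float); return c
def rays(c,uv):
    p=cv2.undistortPoints(np.array(uv,float).reshape(-1,1,2),c['K'],c['D']).reshape(-1,2)
    d=np.c_[p[:,0],-p[:,1],-np.ones(len(p))]; R=c['E'][:3,:3]
    return -R.T@c['E'][:3,3], d@R
def onplane(c,uv,z):
    o,d=rays(c,uv); return o+d*((z-o[2])/d[:,2])[:,None]
def proj(c,P):
    q=np.atleast_2d(P)@c['E'][:3,:3].T+c['E'][:3,3]
    q=q*[1,-1,-1]; return cv2.projectPoints(q,np.zeros(3),np.zeros(3),c['K'],c['D'])[0].reshape(-1,2)
def cloud(c):
    h,w=c['depth'].shape; v,u=np.mgrid[:h,:w]
    o,d=rays(c,np.c_[u.ravel(),v.ravel()]); P=o+d*c['depth'].ravel()[:,None]
    P[c['depth'].ravel()==0]=np.nan; return P.reshape(h,w,3)
def save(n,im): cv2.imwrite('pics/'+n+'.png',im[...,::-1])
E
python3 - <<'E'
from h import *
s=arm.observe(); print({k:np.round(v,3) for k,v in s.items()})
for n in('top','side'):
    c=cam(n); save(n+'0',c['image']); print(n,-c['E'][:3,:3].T@c['E'][:3,3],c['K'][0,0],c['D'])
E
```

```text
pics
{'time': np.float64(0.0), 'joints': array([-1.298,  0.131,  1.489, -0.   ,  1.523, -0.085]), 'qvel': array([ 0.001,  0.   ,  0.   , -0.001,  0.001, -0.   ]), 'joint_torque': array([ 2.0000e-03, -5.5984e+01, -4.9176e+01,  7.7000e-02,  3.6000e-02,
       -0.0000e+00]), 'ee_pos': array([ 210.009, -561.447,  217.611]), 'eef_rot': array([-3.14 , -0.   ,  0.358]), 'force': array([-0.787,  1.022,  0.259]), 'torque': array([ 0.002,  0.018, -0.042]), 'gripper_width': np.float64(0.998)}
top [484.91995475  44.38151427 927.67370116] 374.73830179249484 [-0.03687102  0.          0.          0.          0.        ]
side [ 346.227778   -824.21312395  538.79753087] 422.0764576101651 [-0.04943163  0.          0.          0.          0.        ]
```

View pics/top0.png

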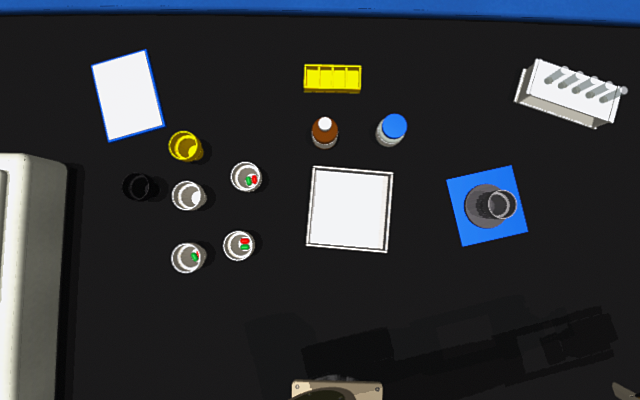

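View pics/side0.png

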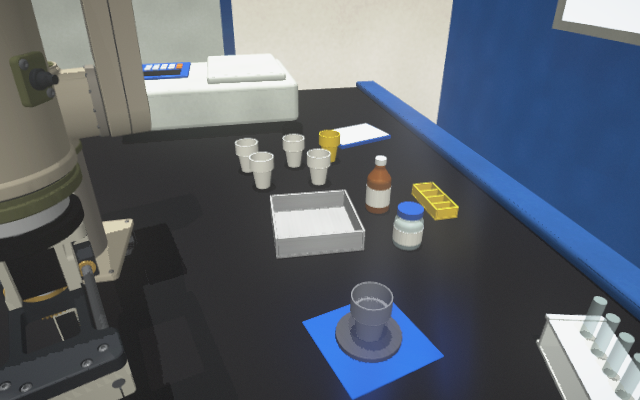

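```bash
cat >> h.py <<'E'
def blobs(c,m,lo=20):
    n,l,st,ce=cv2.connectedComponentsWithStats(m.astype(np.uint8)); return [(l==i) for i in range(1,n) if st[i,4]>lo]
def rimfit(c,mask,z):
    # rim circle from outer contour of mask cast on plane z
    k=max(cv2.findContours(mask.astype(np.uint8),cv2.RETR_EXTERNAL,cv2.CHAIN_APPROX_NONE)[0],key=len).reshape(-1,2)
    P=onplane(c,k,z)[:,:2]
    A=np.c_[2*P,np.ones(len(P))]; s=np.linalg.lstsq(A,(P**2).sum(1),rcond=None)[0]
    return s[:2],np.sqrt(s[2]+s[:2]@s[:2])
def scene(n='top'):
    c=cam(n); P=cloud(c); Z=P[...,2]
    print('bench z',np.nanmedian(Z[280:300,100:240]))
    for nm,a,b,zz in(('89',80,98,89),('base',95,112,103),('tray',44,60,50),('bottle',120,150,140)):
        for m in blobs(c,(Z>a)&(Z<b)):
            q=P[m]; s=rimfit(c,m,zz); col=c['image'][m].mean(0)
            print(nm,m.sum(),'med',np.round(np.median(q,0)),'fit',np.round(s[0],1),np.round(s[1],1),'col',col.round(),'px',np.argwhere(m).mean(0)[::-1].round())
    im=c['image'].astype(int)
    bl=(im[...,2]>150)&(im[...,0]<60)&(im[...,2]-im[...,1]>60); bl[:50]=0
    for m in blobs(c,bl,300):
        k=cv2.convexHull(np.argwhere(m)[:,::-1].astype(np.int32)).reshape(-1,2); 
        r=cv2.minAreaRect(onplane(c,k,4)[:,:2].astype(np.float32)); print('mat',r)
    t=(abs(Z-50)<8); t[:,:300]=0; t[:,400:]=0;t[:160]=0; t[260:]=0
    k=np.argwhere(t)[:,::-1]; print('tray',cv2.minAreaRect(P[t][:,:2].astype(np.float32)))
    return c,P
E
python3 - <<'E'
from h import *
c,P=scene()
save('crop1',cv2.resize(c['image'][120:290,110:290],(720,680)))
cv2.imwrite('pics/crop1.png',cv2.resize(c['image'][125:285,115:275],(600,600))[...,::-1])
E
```

```text
bench z -0.15074604031735817
89 41 med [ 837. -475.   89.] fit [ 837.7 -477.4] 7.9 col [153. 159. 156.] px [551.  78.]
89 33 med [ 828. -509.   86.] fit [ 828.1 -510.7] 7.3 col [147. 153. 150.] px [565.  83.]
89 46 med [ 816. -543.   90.] fit [ 816.9 -545. ] 8.2 col [157. 163. 160.] px [579.  88.]
89 54 med [ 805. -576.   90.] fit [ 807.  -578.4] 9.6 col [155. 161. 159.] px [593.  93.]
89 50 med [ 794. -610.   89.] fit [ 796.5 -612.3] 9.3 col [156. 163. 161.] px [608.  97.]
89 477 med [ 713. -112.   90.] fit [ 713.4 -112.2] 27.3 col [ 38. 123. 238.] px [394. 126.]
89 220 med [687.  45.  92.] fit [701.2  44.8] 26.6 col [112.  58.  15.] px [325. 133.]
89 179 med [658. 371.  87.] fit [657.5 367.3] 32.5 col [182. 171.   0.] px [183. 145.]
89 1352 med [339. 670.  89.] fit [344.3 914.8] 292.8 col [87. 87. 78.] px [ 47. 280.]
89 139 med [591. 227.  88.] fit [589.3 221.6] 32.2 col [193. 192. 191.] px [244. 175.]
89 191 med [562. 476.  87.] fit [560.2 472.8] 32.9 col [19. 18. 19.] px [135. 186.]
89 156 med [544. 351.  87.] fit [542.3 353.4] 32.5 col [191. 190. 189.] px [187. 195.]
89 244 med 
[... 2146 characters left out ...]
2.  80.]
bottle 79 med [ 809. -580.  129.] fit [ 804.  -571.4] 10.7 col [197. 200. 202.] px [607.  85.]
bottle 77 med [ 799. -614.  128.] fit [ 793.7 -603.3] 10.7 col [164. 167. 170.] px [621.  91.]
bottle 146 med [700.  45. 139.] fit [699.9  44.8] 13.8 col [226. 226. 227.] px [325. 124.]
bottle 2545 med [352. 670. 135.] fit [354.3 735.6] 170.8 col [90. 90. 82.] px [ 32. 277.]
mat ((736.6964721679688, -128.63816833496094), (58.68236541748047, 60.39664840698242), 1.5478317737579346)
mat ((542.8744506835938, -361.2484130859375), (169.9108428955078, 169.8075408935547), 14.168482780456543)
tray ((524.1163330078125, -19.074172973632812), (190.25942993164062, 190.4519805908203), 86.50301361083984)
```

View pics/crop1.png

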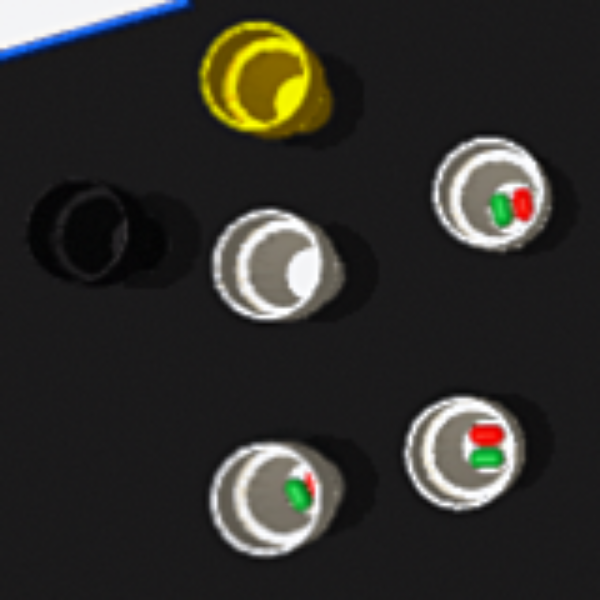

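Call:
send_rows(
  deltas=[
    [[1.05, -1.23, 0, -0.9, 0], [2.1, -2.46, 0, -1.8, 0], [3.15, -3.69, 0, -2.7, 0], [4.2, -4.92, 0, -3.6, 0], [5.25, -6.15, 0, -4.5, 0], [6.3, -7.38, 0, -5.4, 0], [7.35, -8.61, 0, -6.3, 0], [8.4, -9.84, 0, -7.2, 0], [9.45, -11.07, 0, -8.1, 0], [10.5, -12.3, 0, -8.69, 0]],
  ],
)

```text
time: 1.15
ee_pos: [376.1, -104.2, 218.7]
eef_rot: [3.141, 0.0, 1.576]
force: [0.9, 0.8, 0.3]
gripper_width: 0.999
```

Run:
```python
from h import *
s=arm.observe(); print(np.round(s['joints'],3),np.round(s['eef_rot'],3),np.round(s['ee_pos'],1))
```

```text
[-0.402 -0.472  2.023  0.     1.59  -0.407] [3.141 0.    1.576] [ 376.1 -104.2  218.7]
```

Call:
send_rows(
  deltas=[
    [[1.53, 0.55, 0, 0, 0], [3.05, 1.1, 0, 0, 0], [4.58, 1.66, 0, 0, 0], [6.1, 2.21, 0, 0, 0], [7.63, 2.76, 0, 0, 0], [9.15, 3.3, 0, 0, 0], [10.7, 3.87, 0, 0, 0], [12.2, 4.43, 0, 0, 0], [13.7, 4.98, 0, 0, 0], [15.25, 5.54, 0, 0, 0]],
  ],
)

```text
time: 2.15
ee_pos: [542.2, 353.4, 218.1]
eef_rot: [-3.141, 0.0, 1.571]
force: [0.8, -1.0, 0.3]
gripper_width: 1.001
```

```bash
cat >> h.py <<'E'
def wrist(zr,save_as=None):
    """rim circles in wrist view near height zr"""
    c=cam('wrist'); P=cloud(c); Z=P[...,2]; s=arm.observe()
    print('tcp',np.round(s['ee_pos'],1))
    for m in blobs(c,abs(Z-zr)<8,150):
        f=rimfit(c,m,zr); q=P[m]; print('rim n',m.sum(),'z',np.nanmedian(q[:,2]).round(1),'fit',np.round(f[0],1),f[1].round(1),'off',np.round(f[0]-s['ee_pos'][:2],1))
    if save_as: save(save_as,c['image'])
    return c,P
E
python3 - <<'E'
from h import *
wrist(89,'w1')
E
```

```text
tcp [542.4 359.4 214.8]
rim n 799 z 89.1 fit [561.1 475.7] 32.5 off [ 18.7 116.2]
rim n 797 z 88.7 fit [657.1 369.6] 32.8 off [114.7  10.1]
rim n 604 z 89.0 fit [543.4 355.8] 32.5 off [ 1.  -3.7]
rim n 825 z 88.2 fit [403.8 350.2] 33.3 off [-138.6   -9.2]
rim n 262 z 87.4 fit [589.7 230.1] 27.8 off [  47.2 -129.3]
```

View pics/w1.png

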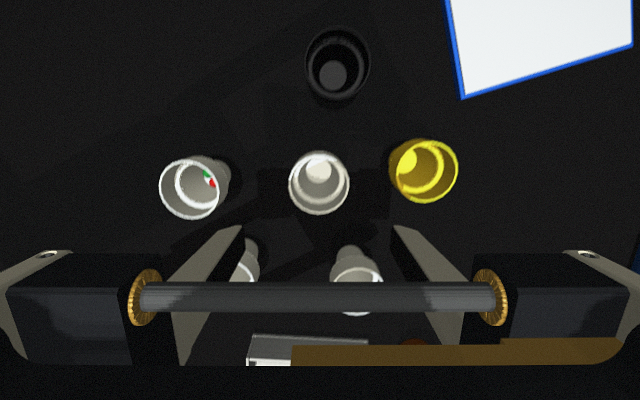

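Call:
send_rows(
  deltas=[
    [[0.03, 0, 0, 0, 0], [0.03, 0, 1, 0, 0], [0.03, 0, 2.2, 0, 0], [0.03, 0, 3.4, 0, 0], [0.03, 0, 4.5, 0, 0], [0.03, 0, 5.1, 0, 0], [0.03, 0, 5.3, 0, 0], [0.03, 0, 5.3, 0, 0], [0.03, 0, 5.3, 0, 255], [0.03, 0, 5.3, 0, 255]],
  ],
)

```text
time: 3.2
ee_pos: [543.3, 352.9, 61.9]
eef_rot: [3.139, -0.002, 1.571]
force: [-0.5, 0.7, 0.4]
gripper_width: 0.876
```

Call:
send_rows(
  deltas=[
    [[0, 0, 0, 0, 255], [0, 0, 0, 0, 255], [0, 0, 0, 0, 255], [0, 0, 0, 0, 255], [0, 0, -0.5, 0, 255], [0, 0, -1.5, 0, 255], [0, 0, -2.5, 0, 255], [0, 0, -3.5, 0, 255], [0, 0, -4.5, 0, 255], [0, 0, -4.67, 0, 255]],
  ],
)

```text
time: 4.2
ee_pos: [543.9, 353.5, 205.6]
eef_rot: [3.135, -0.004, 1.571]
force: [0.4, 1.1, 0.3]
gripper_width: 0.714
```

Run:
```python
from h import *
c=cam('wrist'); print(c['mount']); save('w2',c['image']); P=cloud(c)
s=arm.observe(); print(np.round(s['ee_pos'],1),np.round(s['force'],1))
c=cam('top'); P=cloud(c); Z=P[...,2]
m=(Z>85)&(Z<101); m[:,:470]=0; m[:,530:]=0; m[:170]=0; m[240:]=0
print(np.nanmedian(P[m],0)); h=P[m]; print('base',rimfit(c,m,93),np.nanpercentile(h[:,2],[50,80,95]))
```

```text
[[ 1.17799967e-04  9.62428110e-01  2.71536590e-01  7.55924748e+01]
 [ 9.99999587e-01  1.31460442e-04 -8.99772453e-04 -1.60660049e-01]
 [-9.01662621e-04  2.71536583e-01 -9.62427696e-01 -1.66570448e+02]
 [ 0.00000000e+00  0.00000000e+00  0.00000000e+00  1.00000000e+00]]
[543.5 353.3 204. ] [0.3 0.2 0.3]
[ 541.86932857 -362.53490538   91.41967889]
base (array([ 540.92146847, -355.47017853]), np.float64(33.09386491041109)) [91.41967889 93.26958425 94.61505058]
```

Call:
send_rows(
  deltas=[
    [[-0.4, 0, 0, 0, 255], [-1.3, 0, 0, 0, 255], [-2.6, 0, 0, 0, 255], [-4, 0, 0, 0, 255], [-5.4, 0, 0, 0, 255], [-6.8, 0, 0, 0, 255], [-8.2, 0, 0, 0, 255], [-9.6, 0, 0, 0, 255], [-11, 0, 0, 0, 255], [-12.4, 0, 0, 0, 255]],
  ],
)

```text
time: 5.3
ee_pos: [540.1, -21.7, 197.2]
eef_rot: [-3.138, -0.0, 1.571]
force: [1.3, -0.2, -0.1]
gripper_width: 0.711
```

Call:
send_rows(
  deltas=[
    [[-1.4, 0, 0, 0, 255], [-2.8, -0.03, 0, 0, 255], [-4.2, -0.07, 0, 0, 255], [-5.6, -0.07, 0, 0, 255], [-7, -0.07, 0, 0, 255], [-8.4, -0.07, 0, 0, 255], [-9.6, -0.07, 0, 0, 255], [-10.6, -0.07, 0, 0, 255], [-11.1, -0.07, 0, 0, 255], [-11.23, -0.07, 0, 0, 255]],
  ],
)

```text
time: 6.3
ee_pos: [538.6, -357.5, 197.6]
eef_rot: [-3.139, -0.002, 1.569]
force: [1.1, 0.9, -1.1]
gripper_width: 0.712
```

Run:
```python
from h import *
s=arm.observe(); print(np.round(s['ee_pos'],1))
c=cam('side'); save('s2',c['image'][230:400,250:500].repeat(3,0).repeat(3,1))
s=arm.observe(); print(np.round(s['ee_pos'],1))
c=cam('top'); P=cloud(c); Z=P[...,2]; print(proj(c,[[541,-355.5,93]]))
```

```text
[ 538.6 -357.5  197.6]
[ 539.1 -356.9  198.1]
[[501.54273739 203.88467305]]
```

View pics/s2.png

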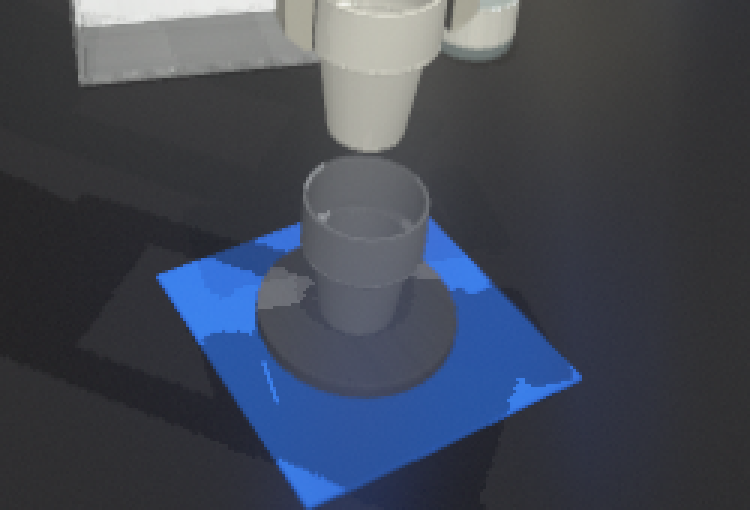

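Call:
send_rows(
  deltas=[
    [[0, 0, 0.3, 0, 255], [0, 0, 1, 0, 255], [0, 0, 1.7, 0, 255], [0, 0, 2.4, 0, 255], [0, 0, 2.9, 0, 255], [0, 0, 3.2, 0, 255], [0, 0, 3.33, 0, 255], [0, 0, 3.33, 0, 255], [0, 0, 3.33, 0, 0], [0, 0, 3.33, 0, 0]],
  ],
)

```text
time: 7.4
ee_pos: [540.2, -355.3, 99.7]
eef_rot: [-3.141, -0.001, 1.572]
force: [-0.1, -0.5, 0.2]
gripper_width: 0.833
```

Call:
send_rows(
  deltas=[
    [[0, 0, 0, 0, 0], [0, 0, 0, 0, 0], [0, 0, -0.5, 0, 0], [0, 0, -1.5, 0, 0], [0, 0, -3, 0, 0], [0.8, 0, -4.3, 0, 0], [2, 0, -5, 0, 0], [3.4, 0, -5, 0, 0], [5, 0, -5, 0, 0], [6.6, 0, -5, 0, 0]],
  ],
)

```text
time: 8.4
ee_pos: [540.1, -157.1, 251.6]
eef_rot: [3.14, 0.001, 1.57]
force: [-0.2, 0.6, -0.0]
gripper_width: 0.998
```

Run:
```python
from h import *
c,P=scene(); Z=P[...,2]
for a,zz in((127,127),):
    m=(abs(Z-a)<10); m[:,:460]=0; m[:,540:]=0; m[:160]=0; m[250:]=0
    print(m.sum(),np.nanmedian(P[m],0),rimfit(c,m,zz), np.nanpercentile(P[m][:,2],[50,90]))
```

```text
bench z -0.1415712274776979
89 33 med [ 837. -475.   90.] fit [ 838.7 -477.7] 7.1 col [159. 161. 156.] px [551.  77.]
89 31 med [ 827. -509.   87.] fit [ 828.2 -510.3] 6.8 col [150. 155. 151.] px [565.  83.]
89 47 med [ 816. -544.   89.] fit [ 816.6 -544.9] 8.4 col [159. 164. 162.] px [579.  88.]
89 45 med [ 805. -576.   90.] fit [ 806.1 -577.6] 8.3 col [157. 163. 161.] px [593.  93.]
89 54 med [ 795. -610.   88.] fit [ 795.6 -610.9] 9.5 col [155. 161. 158.] px [607.  98.]
89 478 med [ 713. -112.   90.] fit [ 713.5 -112.1] 27.3 col [ 39. 125. 239.] px [394. 126.]
89 217 med [688.  46.  92.] fit [701.3  44.7] 26.6 col [113.  59.  16.] px [325. 133.]
89 181 med [658. 369.  87.] fit [657.3 367.2] 32.6 col [184. 173.   0.] px [183. 145.]
89 1356 med [342. 670.  89.] fit [344.7 870.3] 257.5 col [88. 88. 80.] px [ 47. 279.]
89 134 med [591. 226.  88.] fit [589.4 221.6] 32.2 col [197. 197. 196.] px [244. 175.]
89 194 med [559. 476.  87.] fit [560.  472.9] 32.9 col [19. 18. 19.] px [135. 186.]
89 143 med [432. 236.  88.] fit [433.  232.3] 32.3 col [203. 202. 201.] px [237. 246.]
89 167 med [
[... 1962 characters left out ...]
9. 172.] px [622.  91.]
bottle 146 med [700.  45. 140.] fit [699.9  44.8] 13.8 col [228. 228. 228.] px [325. 124.]
bottle 2551 med [355. 670. 135.] fit [356.2 751.6] 178.1 col [92. 92. 83.] px [ 32. 277.]
mat ((736.6964721679688, -128.63816833496094), (58.68236541748047, 60.39664840698242), 1.5478317737579346)
tray ((524.1239624023438, -19.131866455078125), (190.5208740234375, 190.27073669433594), 86.51691436767578)
  return np.nanmean(a, axis, out=out, keepdims=keepdims)
Traceback (most recent call last):
  File "h.py", line 29, in rimfit
    k=max(cv2.findContours(mask.astype(np.uint8),cv2.RETR_EXTERNAL,cv2.CHAIN_APPROX_NONE)[0],key=len).reshape(-1,2)
      ~~~^^^^^^^^^^^^^^^^^^^^^^^^^^^^^^^^^^^^^^^^^^^^^^^^^^^^^^^^^^^^^^^^^^^^^^^^^^^^^^^^^^^^^^^^^^^^
ValueError: max() iterable argument is empty
```

Call:
send_rows(
  deltas=[
    [[1.5, 0.2, 0, 0, 0], [3, 0.4, 0, 0, 0], [4.5, 0.6, 0, 0, 0], [6, 0.8, 0, 0, 0], [7.5, 1, 0, 0, 0], [9, 1.2, 0, 0, 0], [10.4, 1.4, 0, 0, 0], [11.6, 1.6, 0, 0, 0], [12.4, 1.64, 0, 0, 0], [12.61, 1.64, 0, 0, 0]],
  ],
)

```text
time: 9.45
ee_pos: [589.0, 222.4, 250.7]
eef_rot: [3.141, -0.001, 1.574]
force: [-0.8, -1.1, -0.0]
gripper_width: 1.003
```

Call:
send_rows(
  deltas=[
    [[0, 0, 1, 0, 0], [0, 0, 2.3, 0, 0], [0, 0, 3.6, 0, 0], [0, 0, 4.8, 0, 0], [0, 0, 5.7, 0, 0], [0, 0, 6.2, 0, 0], [0, 0, 6.34, 0, 0], [0, 0, 6.34, 0, 0], [0, 0, 6.34, 0, 255], [0, 0, 6.34, 0, 255]],
  ],
)

```text
time: 10.45
ee_pos: [590.6, 220.2, 61.8]
eef_rot: [3.138, -0.001, 1.571]
force: [-0.3, -0.0, 0.4]
gripper_width: 0.876
```

Call:
send_rows(
  deltas=[
    [[0, 0, 0, 0, 255], [0, 0, 0, 0, 255], [0, 0, 0, 0, 255], [0, 0, -0.3, 0, 255], [0, 0, -0.8, 0, 255], [0, 0, -1.5, 0, 255], [0, 0, -2.4, 0, 255], [0, 0, -3.2, 0, 255], [0, 0, -3.7, 0, 255], [0, 0, -4, 0, 255]],
  ],
)

```text
time: 11.45
ee_pos: [589.9, 220.1, 182.2]
eef_rot: [3.139, -0.001, 1.571]
force: [0.1, -0.1, -1.8]
gripper_width: 0.719
```

```bash
cat >> h.py <<'E'
def stack(n):
    c=cam('top'); P=cloud(c); Z=P[...,2]; zr=93+34*n
    m=abs(Z-zr)<8; m[:,:440]=0; m[:,560:]=0; m[:130]=0; m[280:]=0
    b=max(blobs(c,m),key=np.sum); f=rimfit(c,b,zr); print('stack rim',b.sum(),np.round(f[0],1),f[1].round(1),'z',np.nanpercentile(P[b][:,2],[50,90]).round(1))
    im=c['image'].astype(int); d=(im.max(2)<110)&(im.min(2)>35)&(abs(im[...,2]-im[...,0])<25)&(abs(Z-14)<7); d[:,:440]=0;d[:,560:]=0;d[:130]=0;d[280:]=0
    if d.sum()>50: print('foot disc',np.round(cv2.minEnclosingCircle(P[d][:,:2].astype(np.float32)),1).tolist() if 0 else cv2.minEnclosingCircle(P[d][:,:2].astype(np.float32)))
    t=(abs(Z-50)<8); t[:,:280]=0; t[:,430:]=0;t[:150]=0; t[270:]=0
    if t.sum()>50: print('tray',cv2.minAreaRect(P[t][:,:2].astype(np.float32)))
    return c
E
python3 - <<'E'
from h import *
stack(1)
E
```

```text
stack rim 205 [ 540.6 -353.3] 32.9 z [125.3 127.8]
foot disc ((539.8023071289062, -353.6221618652344), 53.646339416503906)
tray ((524.0797119140625, -19.139755249023438), (190.52096557617188, 190.36886596679688), 86.49982452392578)
```

Call:
send_rows(
  deltas=[
    [[-0.3, -0.2, 0, 0, 255], [-0.9, -0.6, 0, 0, 255], [-1.6, -1.1, 0.2, 0, 255], [-2.3, -1.6, 0.7, 0, 255], [-3, -2, 1.3, 0, 255], [-3.5, -2.18, 1.9, 0, 255], [-3.75, -2.18, 2.5, 0, 255], [-3.79, -2.18, 2.8, 0, 255], [-3.79, -2.18, 2.95, 0, 255], [-3.79, -2.18, 2.95, 0, 255]],
  ],
)

```text
time: 12.5
ee_pos: [523.1, 106.3, 90.3]
eef_rot: [-3.14, 0.0, 1.571]
force: [0.3, 0.8, -1.7]
gripper_width: 0.715
```

Call:
send_rows(
  deltas=[
    [[-0.2, 0, 0, 0, 255], [-0.33, 0, 0, 0, 255], [-0.5, 0, -0.04, 0, 255], [-0.7, 0, -0.07, 0, 255], [-0.87, 0, -0.1, 0, 255], [-1.1, 0, -0.07, 0, 255], [-1.38, 0, 0, 0, 255], [-1.6, 0, 0.1, 0, 255], [-1.75, 0, 0.16, 0, 255], [-1.87, 0, 0.2, 0, 255]],
  ],
)

```text
time: 13.5
ee_pos: [524.7, 49.5, 85.8]
eef_rot: [3.14, 0.0, 1.571]
force: [1.4, 4.4, 5.2]
gripper_width: 0.699
```

Run:
```python
from h import *
s=arm.observe(); print(np.round(s['ee_pos'],1),np.round(s['force'],1),np.round(s['torque'],2))
stack(1)
c=cam('side'); save('s3',c['image'][150:300,200:420].repeat(3,0).repeat(3,1))
```

```text
[524.7  49.5  85.8] [1.4 4.4 5.2] [ 0.75 -0.56 -0.01]
stack rim 205 [ 540.5 -353.1] 33.0 z [125.5 127.7]
foot disc ((540.4747924804688, -353.2083435058594), 53.19012451171875)
tray ((523.7263793945312, -37.4547119140625), (188.56285095214844, 189.85293579101562), 86.70941925048828)
```

View pics/s3.png

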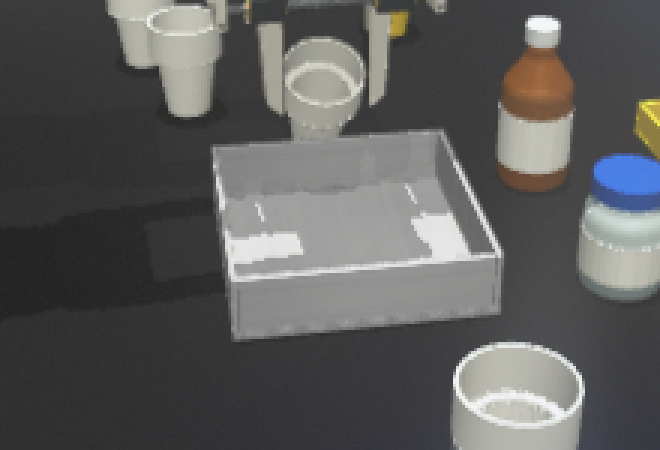

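Call:
send_rows(
  deltas=[
    [[-0.15, 0, 0.02, 0, 255], [-0.3, 0, 0.04, 0, 255], [-0.45, 0, 0.09, 0, 255], [-0.56, 0, 0.17, 0, 255], [-0.66, 0, 0.26, 0, 255], [-0.77, 0, 0.36, 0, 255], [-0.86, 0, 0.46, 0, 255], [-0.94, 0, 0.57, 0, 255], [-1.02, 0, 0.67, 0, 255], [-1.02, 0, 0.67, 0, 255]],
  ],
)

```text
time: 14.6
ee_pos: [524.2, 18.2, 65.3]
eef_rot: [3.141, 0.001, 1.571]
force: [1.4, -1.1, 7.3]
gripper_width: 0.686
```

Run:
```python
from h import *
s=arm.observe(); print(np.round(s['ee_pos'],1),np.round(s['force'],1),np.round(s['torque'],2))
c=stack(1); save('t3',c['image'][150:280,280:480].repeat(3,0).repeat(3,1))
c=cam('side'); save('s4',c['image'][150:300,200:420].repeat(3,0).repeat(3,1))
```

```text
[524.2  18.2  65.3] [ 1.4 -1.1  7.3] [ 0.02 -0.24 -0.07]
stack rim 199 [ 540.6 -353.4] 32.9 z [125.5 128. ]
foot disc ((539.973388671875, -354.3306579589844), 53.892818450927734)
tray ((435.299560546875, 0.00296783447265625), (142.45706176757812, 38.63117599487305), 71.03480529785156)
```

View pics/s4.png

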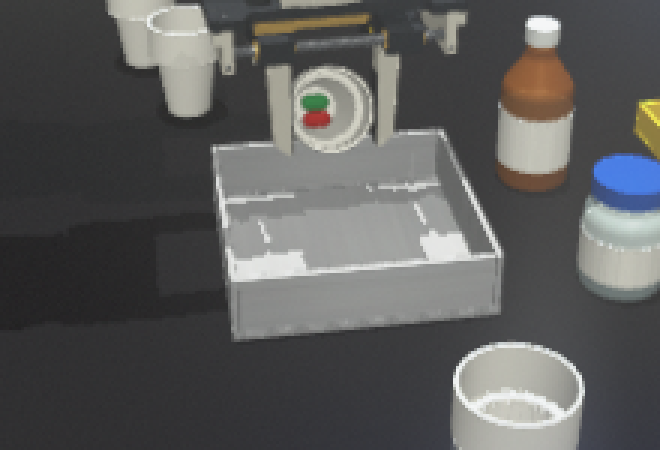

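Run:
```python
from h import *
c=cam('side'); P=cloud(c)
for z in(77,84,87,90,95): print(z,proj(c,[[524,8,z]]).round(1))
m=np.zeros(c['depth'].shape,bool); m[170:202,297:326]=1
q=P[m]; q=q[np.isfinite(q[:,0])&(q[:,2]>40)&(q[:,1]<30)]
for z in range(48,132,4):
    k=q[abs(q[:,2]-z)<2]
    if len(k): print(z,len(k),'ymin',np.percentile(k[:,1],3).round(1),'x',k[:,0].min().round(1),k[:,0].max().round(1))
```

```text
77 [[310.6 195.8]]
84 [[310.6 193.1]]
87 [[310.6 191.9]]
90 [[310.6 190.8]]
95 [[310.6 188.8]]
60 6 ymin 21.8 x 518.8 539.3
64 8 ymin 8.6 x 508.3 559.3
68 21 ymin 5.4 x 492.3 558.5
72 22 ymin 5.3 x 492.7 558.2
76 16 ymin 8.6 x 492.4 558.3
80 11 ymin 9.1 x 495.8 558.3
84 13 ymin 9.7 x 492.5 559.1
88 10 ymin 10.0 x 492.9 558.7
92 7 ymin 10.8 x 493.0 558.9
96 5 ymin 8.1 x 492.7 558.4
100 10 ymin 8.3 x 492.6 558.2
104 10 ymin 9.4 x 493.0 558.6
108 9 ymin 11.6 x 496.2 558.1
112 9 ymin 9.0 x 498.7 557.9
116 4 ymin 12.3 x 548.3 558.6
120 8 ymin 13.0 x 506.4 558.3
124 5 ymin 9.3 x 532.0 559.4
128 4 ymin 12.1 x 557.6 558.6
```

View pics/t3.png

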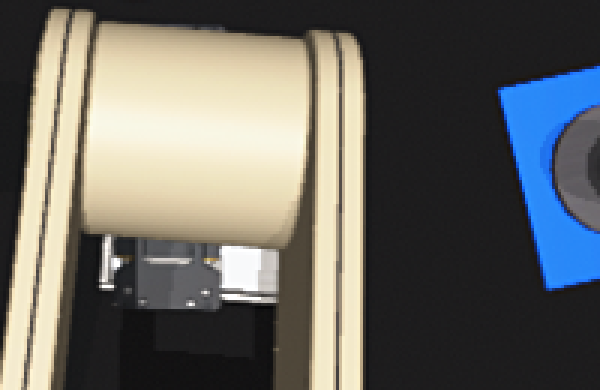

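Call:
send_rows(
  deltas=[
    [[-0.2, 0, 0.08, 0, 255], [-0.4, 0, 0.18, 0, 255], [-0.65, 0, 0.3, 0, 255], [-0.91, 0, 0.45, 0, 255], [-0.93, 0, 0.65, 0, 255], [-0.96, 0, 0.85, 0, 255], [-0.99, 0, 1.05, 0, 255], [-0.97, 0, 1.25, 0, 255], [-0.95, 0, 1.45, 0, 255], [-0.94, 0, 1.53, 0, 255]],
  ],
)

```text
time: 15.75
ee_pos: [523.6, -10.9, 18.3]
eef_rot: [-3.141, 0.003, 1.57]
force: [0.4, -6.6, 4.9]
gripper_width: 0.69
```

Run:
```python
from h import *
s=arm.observe(); print(np.round(s['ee_pos'],1),np.round(s['force'],1),np.round(s['torque'],2))
c=cam('side'); save('s5',c['image'][150:300,200:420].repeat(3,0).repeat(3,1))
```

```text
[523.6 -10.9  18.3] [ 0.4 -6.6  4.9] [-0.87 -0.05  0.  ]
```

View pics/s5.png

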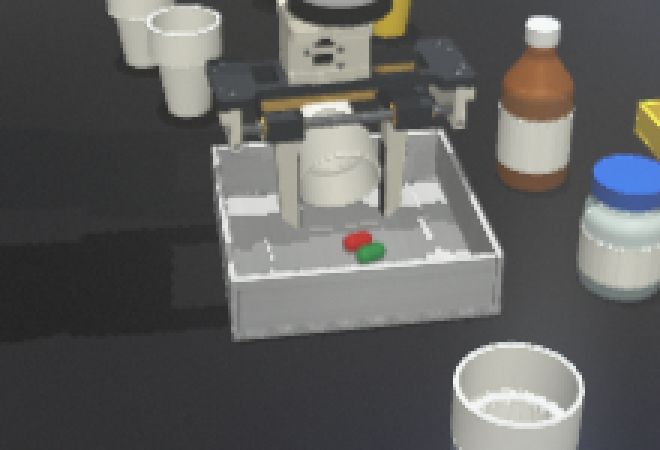

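Call:
send_rows(
  deltas=[
    [[0, 0, -0.3, 0, 255], [0, 0, -0.8, 0, 255], [0, 0, -1.4, 0, 255], [0, 0, -1.8, 0, 255], [0, 0, -2, 0, 255], [0, 0, -2, 0, 255], [0, 0, -2, 0, 255], [0, 0, -2, 0, 120], [0, 0, -2, 0, 120], [0, 0, -2, 0, 120]],
  ],
)

```text
time: 16.8
ee_pos: [523.5, -8.7, 78.6]
eef_rot: [-3.141, -0.0, 1.571]
force: [0.8, -0.6, -0.6]
gripper_width: 0.693
```

Call:
send_rows(
  deltas=[
    [[0, 0, 0, 0, 105], [0, 0, 0, 0, 105], [0, 0, 0, 0, 105], [0, 0, 0, 0, 105], [0, 0, 0, 0, 95], [0, 0, 0, 0, 95], [0, 0, 0, 0, 95], [0, 0, 0, 0, 90], [0, 0, 0, 0, 90], [0, 0, 0, 0, 90]],
  ],
)

```text
time: 17.8
ee_pos: [523.8, -8.8, 79.1]
eef_rot: [-3.142, 0.0, 1.571]
force: [-0.3, -0.2, -0.8]
gripper_width: 0.687
```

Run:
```python
from h import *
s=arm.observe(); print(np.round(s['ee_pos'],1),np.round(s['force'],1),np.round(s['torque'],2),s['gripper_width'])
c=cam('side'); save('s6',c['image'][150:300,200:420].repeat(3,0).repeat(3,1))
```

```text
[523.8  -8.8  79.1] [-0.3 -0.2 -0.8] [-0.13 -0.12  0.  ] 0.6871026616952572
```

View pics/s6.png

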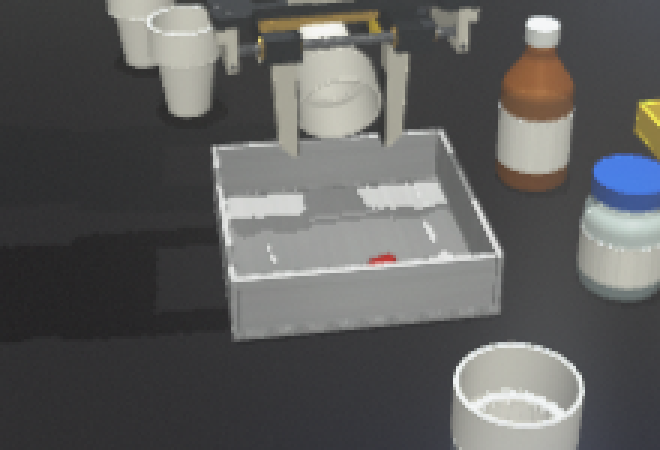

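Call:
send_rows(
  deltas=[
    [[0, 0, 0, 0, 84], [0, 0, 0, 0, 84], [0, 0, 0, 0, 84], [0, 0, 0, 0, 82], [0, 0, 0, 0, 82], [0, 0, 0, 0, 82], [0, 0, 0, 0, 81], [0, 0, 0, 0, 81], [0, 0, 0, 0, 81], [0, 0, 0, 0, 81]],
  ],
)

```text
time: 18.85
ee_pos: [523.8, -8.8, 79.1]
eef_rot: [-3.142, 0.0, 1.571]
force: [-0.3, -0.6, -0.7]
gripper_width: 0.689
```

```bash
cat >> h.py <<'E'
def held():
    s=arm.observe(); print('tcp',np.round(s['ee_pos'],1),'F',np.round(s['force'],1),'w',round(s['gripper_width'],3))
    c=cam('side'); P=cloud(c); im=c['image'].astype(int)
    x,y,z=s['ee_pos']
    # white-ish points between the fingers
    m=(abs(P[...,0]-x)<29)&(abs(P[...,1]-y)<110)&(P[...,2]>58)&(P[...,2]<z+75)&(im.min(2)>95)
    q=P[m]; print('held pts',len(q),'y',np.percentile(q[:,1]-y,[2,50,98]).round(),'z rel C',np.percentile(q[:,2]-z-19,[2,50,98]).round())
    return c
E
python3 - <<'E'
from h import *
held()
E
```

```text
tcp [523.8  -8.8  79.1] F [-0.3 -0.6 -0.7] w 0.689
held pts 735 y [-9. 19. 57.] z rel C [-15.  14.  54.]
```

Call:
send_rows(
  deltas=[
    [[0, 0, 0, 0, 80], [0, 0, 0, 0, 80], [0, 0, 0, 0, 80], [0, 0, 0, 0, 80], [0, 0, 0, 0, 79], [0, 0, 0, 0, 79], [0, 0, 0, 0, 79], [0, 0, 0, 0, 79], [0, 0, 0, 0, 79], [0, 0, 0, 0, 79]],
  ],
)

```text
time: 19.9
ee_pos: [523.8, -8.8, 79.1]
eef_rot: [-3.142, 0.0, 1.571]
force: [-0.1, -0.0, -1.1]
gripper_width: 0.691
```

Run:
```python
from h import *
held()
```

```text
tcp [523.8  -8.8  79.1] F [-0.1 -0.  -1.1] w 0.691
held pts 614 y [-14.  39.  81.] z rel C [-38. -13.  38.]
```

Call:
send_rows(
  deltas=[
    [[0, 0, 0, 0, 78], [0, 0, 0, 0, 78], [0, 0, 0, 0, 78], [0, 0, 0, 0, 78], [0, 0, 0, 0, 78], [0, 0, 0, 0, 78], [0, 0, 0, 0, 78], [0, 0, 0, 0, 78], [0, 0, 0, 0, 78], [0, 0, 0, 0, 78]],
  ],
)

```text
time: 20.95
ee_pos: [523.8, -8.8, 79.1]
eef_rot: [-3.142, -0.0, 1.571]
force: [0.2, -0.7, -0.0]
gripper_width: 0.694
```

Run:
```python
from h import *
held()
```

```text
tcp [523.8  -8.8  79.1] F [ 0.2 -0.7 -0. ] w 0.694
held pts 549 y [-35.  -5.  50.] z rel C [-39. -26. -13.]
```

Run:
```python
from h import *
c=cam('side'); save('s7',c['image'][150:300,200:420].repeat(3,0).repeat(3,1))
```

```text
(no output)
```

View pics/s7.png

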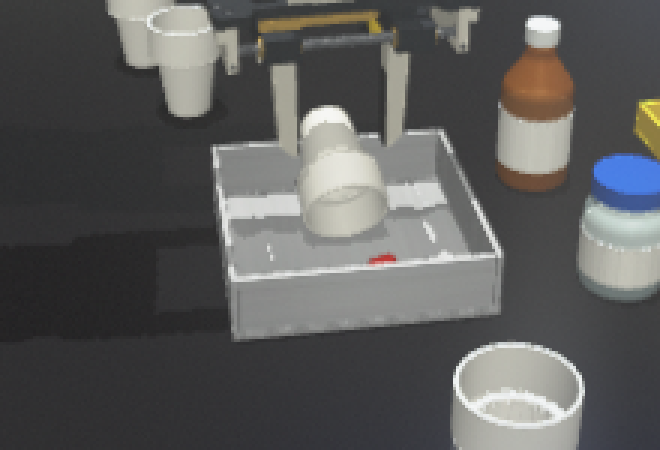

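```bash
cat >> h.py <<'E'
def profile(x0,ylo,yhi,zlo=8):
    c=cam('side'); P=cloud(c)
    q=P[(abs(P[...,0]-x0)<45)&(P[...,1]>ylo)&(P[...,1]<yhi)&(P[...,2]>zlo)]
    for y in np.arange(ylo,yhi,8):
        k=q[(abs(q[:,1]-y)<4)]
        if len(k)>3:
            t=k[k[:,2]>np.percentile(k[:,2],85)]
            print(int(y),len(k),'zmax',np.percentile(k[:,2],97).round(),'xtop',np.median(t[:,0]).round(),'x',np.percentile(k[:,0],[3,97]).round(),'z',np.percentile(k[:,2],3).round())
    return c
E
python3 - <<'E'
from h import *
profile(524,-70,90)
stack(1)
E
```

```text
-70 250 zmax 494.0 xtop 487.0 x [479. 503.] z 412.0
-62 4 zmax 485.0 xtop 481.0 x [480. 521.] z 45.0
-54 172 zmax 404.0 xtop 524.0 x [511. 536.] z 283.0
-46 1718 zmax 400.0 xtop 523.0 x [490. 550.] z 173.0
-38 1032 zmax 402.0 xtop 500.0 x [490. 557.] z 59.0
-30 1186 zmax 396.0 xtop 492.0 x [484. 561.] z 58.0
-22 625 zmax 394.0 xtop 486.0 x [482. 567.] z 11.0
-14 499 zmax 387.0 xtop 484.0 x [481. 567.] z 12.0
-6 184 zmax 377.0 xtop 484.0 x [483. 559.] z 13.0
2 178 zmax 264.0 xtop 484.0 x [483. 558.] z 16.0
10 149 zmax 253.0 xtop 484.0 x [484. 567.] z 24.0
18 58 zmax 254.0 xtop 486.0 x [484. 558.] z 65.0
26 43 zmax 161.0 xtop 524.0 x [491. 543.] z 69.0
34 44 zmax 85.0 xtop 529.0 x [503. 541.] z 62.0
42 25 zmax 86.0 xtop 526.0 x [505. 539.] z 69.0
50 28 zmax 49.0 xtop 559.0 x [489. 567.] z 29.0
58 148 zmax 49.0 xtop 486.0 x [481. 565.] z 10.0
stack rim 206 [ 540.6 -353.1] 33.0 z [125.2 127.8]
foot disc ((540.6807250976562, -354.51092529296875), 53.916263580322266)
tray ((431.0331726074219, -37.97776794433594), (159.5618896484375, 5.0253214836120605), 86.64170837402344)
```

Call:
send_rows(
  deltas=[
    [[0, 0, 0, 0, 0], [-0.1, 0, 0, 0, 0], [-0.2, 0, 0, 0, 0], [-0.2, 0, 0.5, 0, 0], [-0.2, 0, 1.1, 0, 0], [-0.2, 0, 1.6, 0, 0], [-0.2, 0, 1.93, 0, 0], [-0.2, 0, 1.93, 0, 0], [-0.2, 0, 1.93, 0, 255], [-0.2, 0, 1.93, 0, 255]],
  ],
)

```text
time: 22.15
ee_pos: [524.6, -14.9, 22.0]
eef_rot: [3.14, 0.0, 1.571]
force: [0.5, 0.6, 0.2]
gripper_width: 0.877
```

Call:
send_rows(
  deltas=[
    [[0, 0, 0, 0, 255], [0, 0, 0, 0, 255], [0, 0, 0, 0, 255], [0, 0, -0.4, 0, 255], [0, 0, -1, 0, 255], [0, 0, -1.6, 0, 255], [0, 0, -2, 0, 255], [0, 0, -2, 0, 255], [0, 0, -2, 0, 80], [0, 0, -2, 0, 80]],
  ],
)

```text
time: 23.15
ee_pos: [523.0, -14.7, 80.2]
eef_rot: [-3.14, -0.0, 1.571]
force: [-0.3, 0.0, -1.0]
gripper_width: 0.689
```

Run:
```python
from h import *
held()
```

```text
tcp [523.  -14.7  80.2] F [-0.3  0.  -1. ] w 0.689
held pts 896 y [-28.   3.  44.] z rel C [-31.  22.  40.]
```

Call:
send_rows(
  deltas=[
    [[0, 0, 0, 0, 77], [0, 0, 0, 0, 77], [0, 0, 0, 0, 77], [0, 0, 0, 0, 77], [0, 0, 0, 0, 76], [0, 0, 0, 0, 76], [0, 0, 0, 0, 76], [0, 0, 0, 0, 76], [0, 0, 0, 0, 76], [0, 0, 0, 0, 76]],
  ],
)

```text
time: 24.2
ee_pos: [523.8, -14.8, 81.2]
eef_rot: [-3.142, 0.0, 1.571]
force: [-0.3, -0.2, 0.0]
gripper_width: 0.704
```

Run:
```python
from h import *
held()
```

```text
tcp [523.8 -14.8  81.2] F [-0.3 -0.2  0. ] w 0.704
held pts 540 y [-29.   1.  55.] z rel C [-41. -28. -16.]
```

Run:
```python
import re
s=open('h.py').read().replace("(P[...,2]>zlo)]","(P[...,2]>zlo)&(P[...,2]<92)]"); open('h.py','w').write(s)
from h import *
profile(524,-62,66)
```

```text
-46 35 zmax 69.0 xtop 522.0 x [507. 548.] z 55.0
-38 91 zmax 71.0 xtop 523.0 x [494. 554.] z 40.0
-30 109 zmax 75.0 xtop 523.0 x [492. 554.] z 19.0
-22 194 zmax 90.0 xtop 557.0 x [486. 563.] z 8.0
-14 140 zmax 78.0 xtop 531.0 x [492. 556.] z 10.0
-6 96 zmax 76.0 xtop 522.0 x [495. 552.] z 13.0
2 136 zmax 77.0 xtop 527.0 x [504. 547.] z 16.0
10 68 zmax 79.0 xtop 524.0 x [502. 543.] z 26.0
18 41 zmax 81.0 xtop 526.0 x [504. 541.] z 65.0
26 39 zmax 83.0 xtop 525.0 x [505. 543.] z 69.0
34 44 zmax 85.0 xtop 526.0 x [506. 541.] z 69.0
42 24 zmax 87.0 xtop 526.0 x [505. 542.] z 66.0
50 27 zmax 54.0 xtop 560.0 x [489. 567.] z 33.0
58 150 zmax 49.0 xtop 489.0 x [480. 563.] z 9.0
```

Call:
send_rows(
  deltas=[
    [[0, 0, 0, 0, 0], [-0.1, 0, 0, 0, 0], [-0.23, 0, 0, 0, 0], [-0.23, 0, 0.5, 0, 0], [-0.23, 0, 1.1, 0, 0], [-0.23, 0, 1.6, 0, 0], [-0.23, 0, 1.97, 0, 0], [-0.23, 0, 1.97, 0, 0], [-0.23, 0, 1.97, 0, 255], [-0.23, 0, 1.97, 0, 255]],
  ],
)

```text
time: 25.3
ee_pos: [524.6, -21.8, 22.9]
eef_rot: [3.14, 0.0, 1.571]
force: [-0.4, -0.2, 0.8]
gripper_width: 0.876
```

Call:
send_rows(
  deltas=[
    [[0, 0, 0, 0, 255], [0, 0, 0, 0, 255], [0, 0, 0, 0, 255], [0, 0, -0.4, 0, 255], [0, 0, -1, 0, 255], [0, 0, -1.6, 0, 255], [0, 0, -2.2, 0, 255], [0, 0, -2.2, 0, 255], [0, 0, -2.2, 0, 255], [0, 0, -2.2, 0, 82]],
  ],
)

```text
time: 26.3
ee_pos: [523.0, -21.6, 87.1]
eef_rot: [-3.14, -0.0, 1.571]
force: [-0.0, 0.0, -1.5]
gripper_width: 0.689
```

Run:
```python
from h import *
held()
```

```text
tcp [523.  -21.6  87.1] F [-0.   0.  -1.5] w 0.689
held pts 886 y [-22.   9.  49.] z rel C [-33.  19.  38.]
```

Call:
send_rows(
  deltas=[
    [[0, 0, 0, 0, 81], [0, 0, 0, 0, 80.5], [0, 0, 0, 0, 80], [0, 0, 0, 0, 80], [0, 0, 0, 0, 79.7], [0, 0, 0, 0, 79.7], [0, 0, 0, 0, 79.7], [0, 0, 0, 0, 79.4], [0, 0, 0, 0, 79.4], [0, 0, 0, 0, 79.4]],
  ],
)

```text
time: 27.35
ee_pos: [523.9, -21.7, 88.2]
eef_rot: [3.142, 0.0, 1.571]
force: [-0.4, -0.0, -1.6]
gripper_width: 0.689
```

Run:
```python
from h import *
held()
```

```text
tcp [523.9 -21.7  88.2] F [-0.4 -0.  -1.6] w 0.689
held pts 895 y [-22.   9.  49.] z rel C [-33.  19.  38.]
```

Call:
send_rows(
  deltas=[
    [[0, 0, 0, 0, 79.2], [0, 0, 0, 0, 79.2], [0, 0, 0, 0, 79.2], [0, 0, 0, 0, 79.1], [0, 0, 0, 0, 79.1], [0, 0, 0, 0, 79.1], [0, 0, 0, 0, 79], [0, 0, 0, 0, 79], [0, 0, 0, 0, 79], [0, 0, 0, 0, 79]],
  ],
)

```text
time: 28.4
ee_pos: [523.8, -21.7, 88.2]
eef_rot: [-3.142, -0.0, 1.571]
force: [0.3, -0.5, -1.6]
gripper_width: 0.692
```

Run:
```python
from h import *
held()
```

```text
tcp [523.8 -21.7  88.2] F [ 0.3 -0.5 -1.6] w 0.692
held pts 897 y [-22.   9.  49.] z rel C [-32.  20.  38.]
```

Call:
send_rows(
  deltas=[
    [[0, 0, 0, 0, 78.9], [0, 0, 0, 0, 78.9], [0, 0, 0, 0, 78.9], [0, 0, 0, 0, 78.8], [0, 0, 0, 0, 78.8], [0, 0, 0, 0, 78.8], [0, 0, 0, 0, 78.7], [0, 0, 0, 0, 78.7], [0, 0, 0, 0, 78.7], [0, 0, 0, 0, 80]],
  ],
)

```text
time: 29.45
ee_pos: [523.8, -21.7, 88.1]
eef_rot: [-3.142, 0.0, 1.571]
force: [0.5, 0.2, -1.2]
gripper_width: 0.693
```

Run:
```python
from h import *
held()
```

```text
tcp [523.8 -21.7  88.1] F [ 0.5  0.2 -1.2] w 0.693
held pts 742 y [-33.  21.  43.] z rel C [-46. -13.  21.]
```

Run:
```python
from h import *
c=cam('side'); save('s8',c['image'][150:300,200:420].repeat(3,0).repeat(3,1))
```

View pics/s8.png

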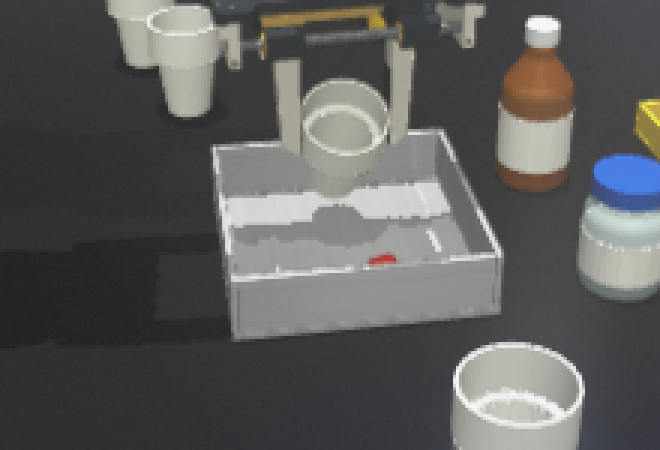

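Call:
send_rows(
  deltas=[
    [[0, 0, 0, 0, 79], [0, 0, 0, 0, 78.8], [0, 0, 0, 0, 78.8], [0, 0, 0, 0, 78.7], [0, 0, 0, 0, 78.7], [0, 0, 0, 0, 80], [0, 0, 0, 0, 82], [0, 0, 0, 0, 90], [0, 0, 0, 0, 255], [0, 0, 0, 0, 255]],
  ],
)

```text
time: 30.55
ee_pos: [523.9, -21.7, 88.2]
eef_rot: [3.142, 0.0, 1.571]
force: [-0.0, -0.4, -1.3]
gripper_width: 0.694
```

```bash
cat >> h.py <<'E'
def tilt():
    s=arm.observe(); x,y,z=s['ee_pos']; print('tcp',np.round(s['ee_pos'],1),'F',np.round(s['force'],1),'w',round(s['gripper_width'],3))
    c=cam('side'); P=cloud(c); m=(abs(P[...,0]-x)<9)&(abs(P[...,1]-y)<70)&(P[...,2]>z-70)&(P[...,2]<z+70)
    q=P[m]
    for zz in np.arange(z-66,z+66,6):
        k=q[abs(q[:,2]-zz)<3]
        if len(k)>1: print(round(zz-z-19),len(k),(np.median(k[:,1])-y).round(1),end=' | ')
    print(); return c
E
python3 - <<'E'
from h import *
tilt()
E
```

```text
tcp [523.9 -21.7  88.2] F [-0.  -0.4 -1.3] w 0.694
-79 5 20.6 | -73 8 17.3 | -67 9 12.4 | -61 11 7.4 | -55 8 2.7 | -49 15 -1.0 | -43 16 44.1 | -37 18 40.3 | -31 26 37.0 | -25 24 -22.9 | -19 25 31.7 | -13 27 -29.2 | -7 31 28.9 | -1 18 31.7 | 5 11 28.9 | 11 14 24.8 | 17 15 22.0 | 23 10 19.3 |
```

Call:
send_rows(
  deltas=[
    [[0, 0, 0.25, 0, 255], [0, 0, 0.5, 0, 255], [0.25, 0, 0.5, 0, 255], [0.5, 0, 0.5, 0, 255], [0.75, 0, 0.5, 0, 255], [1, 0, 0.5, 0, 255], [1.25, 0, 0.5, 0, 255], [1.5, 0, 0.5, 0, 255], [1.65, 0, 0.5, 0, 255], [1.65, 0, 0.5, 0, 255]],
  ],
)

```text
time: 31.6
ee_pos: [524.0, 28.5, 73.5]
eef_rot: [3.141, -0.0, 1.572]
force: [0.5, -1.8, 0.3]
gripper_width: 0.691
```

Run:
```python
from h import *
tilt(); stack(1)
```

```text
tcp [524.   28.5  73.5] F [ 0.5 -1.8  0.3] w 0.691
-85 104 -16.0 | -73 12 17.3 | -67 7 11.4 | -61 8 7.2 | -55 9 2.7 | -49 15 -1.0 | -43 10 42.5 | -37 18 40.2 | -31 23 37.0 | -25 25 33.7 | -19 21 -27.0 | -13 25 -29.4 | -7 30 29.3 | -1 12 33.5 | 5 12 28.7 | 11 14 25.5 | 17 13 21.7 | 23 10 19.5 | 
stack rim 199 [ 540.6 -353.2] 32.9 z [125.3 127.8]
foot disc ((540.5397338867188, -353.8247375488281), 53.368526458740234)
tray ((434.317626953125, 18.980831146240234), (152.6019744873047, 36.69206619262695), 73.45592498779297)
```

Call:
send_rows(
  deltas=[
    [[0, 0, 0, 0, 79], [0, 0, 0, 0, 78.8], [0.1, 0, 0, 0, 78.7], [0.25, 0, 0, 0, 78.7], [0.4, 0, 0, 0, 78.7], [0.55, 0, 0, 0, 78.7], [0.7, 0, 0, 0, 78.7], [0.85, 0, 0, 0, 78.7], [0.95, 0, 0, 0, 78.7], [0.95, 0, 0, 0, 90]],
  ],
)

```text
time: 32.7
ee_pos: [523.7, 56.7, 73.0]
eef_rot: [-3.141, -0.0, 1.571]
force: [0.4, -1.3, -1.2]
gripper_width: 0.691
```

Run:
```python
from h import *
tilt()
```

```text
tcp [523.7  56.7  73. ] F [ 0.4 -1.3 -1.2] w 0.691
-85 124 -21.4 | -79 8 13.8 | -73 8 10.3 | -67 6 7.0 | -61 11 3.0 | -55 11 -0.9 | -49 10 -5.3 | -43 4 -8.2 | -37 17 37.1 | -31 24 34.2 | -25 23 -24.5 | -19 27 -26.6 | -13 26 -1.3 | -7 35 27.5 | -1 12 31.4 | 5 10 27.9 | 11 13 24.7 | 17 13 21.7 | 23 8 20.4 |
```

Call:
send_rows(
  deltas=[
    [[0, 0, 0.15, 0, 90], [0, 0, 0.15, 0, 78.8], [0, 0, 0.15, 0, 78.6], [0.15, 0, 0.15, 0, 78.5], [0.3, 0, 0.15, 0, 78.4], [0.45, 0, 0.15, 0, 78.4], [0.6, 0, 0.15, 0, 78.3], [0.7, 0, 0.15, 0, 78.3], [0.7, 0, 0.15, 0, 79], [0.7, 0, 0.15, 0, 90]],
  ],
)

```text
time: 33.75
ee_pos: [523.9, 77.5, 68.7]
eef_rot: [3.141, -0.0, 1.572]
force: [-0.2, 0.6, -0.0]
gripper_width: 0.694
```

Run:
```python
from h import *
tilt()
```

```text
tcp [523.9  77.5  68.7] F [-0.2  0.6 -0. ] w 0.694
-85 74 -41.1 | -79 34 -23.7 | -73 11 -14.6 | -67 14 -15.1 | -61 13 -16.7 | -55 12 -18.2 | -49 14 -20.8 | -43 14 -22.5 | -37 15 -22.9 | -31 6 -30.7 | -25 22 -31.9 | -19 37 23.2 | -13 30 -2.7 | -7 31 -31.7 | -1 30 -4.1 | 5 25 25.8 | 11 11 26.1 |
```

Call:
send_rows(
  deltas=[
    [[0, 0, 0, 0, 60], [0, 0, 0, 0, 0], [0, 0, 0, 0, 0], [0.1, 0, 0.13, 0, 0], [0.1, 0, 0.13, 0, 0], [0.1, 0, 0.13, 0, 255], [0.1, 0, 0.13, 0, 255], [0.1, 0, 0.13, 0, 255], [0.1, 0, 0.13, 0, 255], [0.1, 0, 0.13, 0, 255]],
  ],
)

```text
time: 34.8
ee_pos: [523.9, 80.3, 64.8]
eef_rot: [3.141, -0.0, 1.571]
force: [0.3, 0.7, -0.5]
gripper_width: 0.69
```

Call:
send_rows(
  deltas=[
    [[0, 0, 0, 0, 255], [0, 0, -0.3, 0, 255], [0, 0, -1, 0, 255], [0, 0, -2, 0, 255], [0, 0, -3, 0, 255], [0, 0, -4, 0, 255], [0, 0, -4.6, 0, 255], [0, 0, -5, 0, 255], [0, 0, -5, 0, 255], [0, 0, -5, 0, 255]],
  ],
)

```text
time: 35.8
ee_pos: [523.5, 80.3, 214.0]
eef_rot: [-3.141, 0.0, 1.571]
force: [0.4, -1.2, -1.0]
gripper_width: 0.689
```

Run:
```python
from h import *
tilt(); stack(1)
```

```text
tcp [523.5  80.3 214. ] F [ 0.4 -1.2 -1. ] w 0.689
-79 5 -12.9 | -73 19 -15.5 | -67 17 -17.3 | -61 15 -19.2 | -55 19 -19.1 | -49 15 -21.1 | -43 21 -23.4 | -37 16 -24.0 | -31 18 -25.4 | -25 13 -33.2 | -19 17 -33.7 | -13 26 -33.6 | -7 34 -32.7 | -1 39 -33.5 | 5 45 -32.6 | 11 23 24.9 | 17 6 23.8 | 
stack rim 202 [ 540.6 -353.2] 33.0 z [125.5 128.1]
foot disc ((540.3831787109375, -354.1732177734375), 53.63340377807617)
tray ((524.196044921875, 13.454330444335938), (188.65280151367188, 189.9264373779297), 86.78919219970703)
```

Call:
send_rows(
  deltas=[
    [[-0.6, 0, -0.2, 0, 255], [-1.9, 0.1, -0.3, 0, 255], [-3.4, 0.2, -0.3, 0, 255], [-4.9, 0.3, -0.3, 0, 255], [-6.4, 0.4, -0.3, 0, 255], [-7.9, 0.5, -0.3, 0, 255], [-9.4, 0.56, -0.3, 0, 255], [-10.9, 0.56, -0.3, 0, 255], [-12.2, 0.56, -0.3, 0, 255], [-13.2, 0.56, -0.3, 0, 255]],
  ],
)

```text
time: 36.9
ee_pos: [539.6, -317.9, 221.7]
eef_rot: [-3.139, -0.001, 1.57]
force: [-0.4, -0.3, -0.6]
gripper_width: 0.689
```

Call:
send_rows(
  deltas=[
    [[-0.8, 0, 0, 0, 255], [-1.15, 0, 0.1, 0, 255], [-1.25, 0, 0.4, 0, 255], [-1.25, 0, 1, 0, 255], [-1.25, 0, 1.6, 0, 255], [-1.25, 0, 2.2, 0, 255], [-1.25, 0, 2.7, 0, 255], [-1.25, 0, 3, 0, 255], [-1.25, 0, 3, 0, 255], [-1.25, 0, 3, 0, 255]],
  ],
)

```text
time: 37.9
ee_pos: [542.1, -356.1, 138.2]
eef_rot: [3.137, 0.008, 1.571]
force: [-5.0, -8.9, 19.0]
gripper_width: 0.691
```

Run:
```python
from h import *
tilt()
```

```text
tcp [ 542.1 -356.1  138.2] F [-5.  -8.9 19. ] w 0.691
-85 31 -31.6 | -79 37 -31.3 | -73 33 -31.0 | -67 35 -31.1 | -61 41 -29.8 | -55 37 -29.7 | -49 32 -29.5 | -43 39 -29.3 | -37 39 -29.1 | -31 69 -28.5 | -25 28 20.4 | -19 47 18.6 | -13 58 17.3 | -7 61 15.3 | -1 87 17.5 | 5 60 -42.1 | 11 60 -43.4 | 17 27 16.9 | 23 27 15.5 | 29 28 14.0 |
```

Run:
```python
from h import *
c=cam('side'); save('s9',c['image'][200:370,270:470].repeat(3,0).repeat(3,1))
```

```text
(no output)
```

View pics/s9.png

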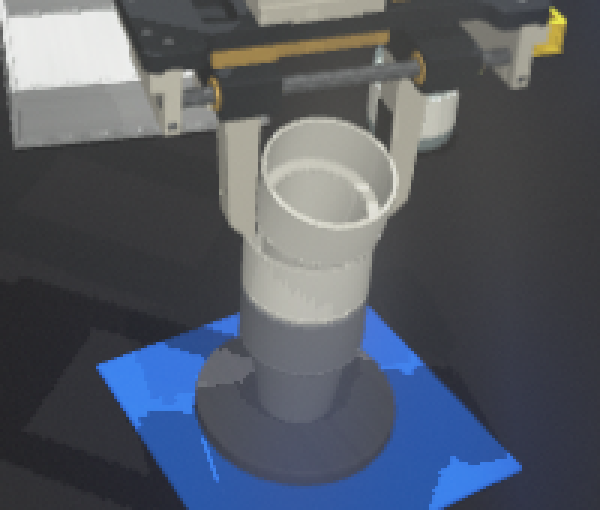

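Call:
send_rows(
  deltas=[
    [[0, 0, -0.5, 0, 255], [0, 0, -1, 0, 255], [0, 0, -2, 0, 255], [0, 0, -2.8, 0, 255], [0, 0, -3, 0, 255], [0, 0, -3, 0, 255], [0, 0, -3, 0, 255], [0, 0, -3, 0, 255], [0, 0, -3, 0, 255], [0, 0, -3, 0, 255]],
  ],
)

```text
time: 39.0
ee_pos: [540.4, -352.9, 222.7]
eef_rot: [-3.14, -0.001, 1.571]
force: [0.6, -0.4, -0.8]
gripper_width: 0.691
```

Run:
```python
from h import *
c=tilt(); P=cloud(c); s=arm.observe(); x,y,z=s['ee_pos']
for lo,hi in((-78,-70),(-62,-54),(-50,-42)):
    m=(abs(P[...,0]-x)<50)&(abs(P[...,1]-y)<50)&(P[...,2]-z-19>lo)&(P[...,2]-z-19<hi); q=P[m]; print(lo,'x',np.percentile(q[:,0]-x,[1,99]).round(1))
# stack below
for zz in(45,70,85,110,120):
    m=(abs(P[...,0]-541)<50)&(abs(P[...,1]+353)<50)&(abs(P[...,2]-zz)<4); q=P[m]; 
    if len(q): k=q[abs(q[:,0]-541)<6]; print('stack z',zz,'x',np.percentile(q[:,0],[1,99]).round(1),'yfront',np.median(k[:,1]).round(1),np.percentile(k[:,1],3).round(1))
c=cam('top'); P=cloud(c); print(np.round(proj(c,[[541,-353,14]])))
im=c['image'].astype(int);Z=P[...,2]; d=(abs(Z-14)<5)&(abs(P[...,0]-541)<70)&(abs(P[...,1]+353)<70)&(im[...,2]<130); print('disc',d.sum(),cv2.minEnclosingCircle(P[d][:,:2].astype(np.float32)))
```

```text
tcp [ 540.4 -352.9  222.7] F [ 0.6 -0.4 -0.8] w 0.691
-67 25 -8.0 | -61 27 -11.2 | -55 24 -13.6 | -49 26 -16.2 | -43 28 -19.6 | -37 30 -22.4 | -31 23 -25.2 | -25 18 20.4 | -19 61 -36.0 | -13 67 17.8 | -7 77 -38.6 | -1 103 17.5 | 5 76 -42.4 | 11 65 17.7 | 17 37 16.9 | 23 37 15.0 | 29 30 14.3 | 
-78 x [-12.9   3.2]
-62 x [-20.8  12.2]
-50 x [-22.5  16.8]
stack z 45 x [517.2 557.3] yfront -379.6 -380.8
stack z 70 x [509.1 567. ] yfront -388.3 -390.0
stack z 85 x [508.8 567.1] yfront -387.4 -389.3
stack z 110 x [509.1 572.1] yfront -386.7 -389.0
stack z 120 x [508.9 572. ] yfront -386.0 -388.8
[[485. 206.]]
disc 879 ((540.8223266601562, -355.55181884765625), 55.39275360107422)
```

Call:
send_rows(
  deltas=[
    [[0.6, 0, 0, 0, 255], [1.8, 0, 0, 0, 255], [3, 0, 0, 0, 255], [4.2, 0, 0.3, 0, 255], [5.1, 0, 1, 0, 255], [5.43, 0, 2, 0, 255], [5.43, 0, 3.2, 0, 255], [5.43, 0, 4.4, 0, 255], [5.43, 0, 5.3, 0, 255], [5.43, 0, 5.5, 0, 255]],
  ],
)

```text
time: 40.1
ee_pos: [537.9, -189.0, 54.7]
eef_rot: [-3.136, -0.003, 1.571]
force: [-0.3, -1.0, -1.1]
gripper_width: 0.69
```

Call:
send_rows(
  deltas=[
    [[0, 0, 0.1, 0, 255], [0, 0, 0.1, 0, 255], [0, 0, 0.1, 0, 79], [0, 0, 0.1, 0, 78.5], [0, 0, 0.1, 0, 78], [0, 0, 0.1, 0, 77], [0, 0, 0.1, 0, 76], [0, 0, 0.1, 0, 70], [0, 0, 0.1, 0, 0], [0, 0, 0.1, 0, 0]],
  ],
)

```text
time: 41.1
ee_pos: [540.7, -190.3, 55.7]
eef_rot: [-3.142, -0.0, 1.571]
force: [-0.4, 0.3, -0.1]
gripper_width: 0.849
```

Run:
```python
from h import *
c=tilt(); P=cloud(c); s=arm.observe(); x,y,z=s['ee_pos']
for lo in(6,20,35,50,65,80):
    m=(abs(P[...,0]-x)<42)&(abs(P[...,1]-y)<50)&(abs(P[...,2]-lo)<4); q=P[m]; print(lo,'x',np.percentile(q[:,0]-x,[1,99]).round(1))
```

```text
tcp [ 540.7 -190.3   55.7] F [-0.4  0.3 -0.1] w 0.849
-79 14 -14.7 | -73 164 -36.8 | -67 19 -9.0 | -61 17 -10.7 | -55 17 -11.9 | -49 16 -13.9 | -43 18 -15.3 | -37 19 -16.9 | -31 21 -18.7 | -25 18 28.5 | -19 44 26.6 | -13 54 27.9 | -7 42 1.4 | -1 43 31.0 | 5 46 -28.8 | 11 41 -29.0 | 17 22 30.9 | 23 2 29.8 | 
6 x [-35.2  21.5]
20 x [-20.8  18.5]
35 x [-22.8  18.3]
50 x [-16.8  19.5]
65 x [-41.2  41.4]
80 x [-41.4  41. ]
```

Call:
send_rows(
  deltas=[
    [[0, 0, -0.1, 0, 0], [0, 0, -0.5, 0, 0], [0, 0, -1.5, 0, 0], [0, 0, -2.7, 0, 0], [0, 0, -3.9, 0, 0], [0, 0, -5, 0, 0], [0, 0, -5.3, 0, 0], [0, 0, -5.3, 0, 0], [0, 0, -5.3, 0, 0], [0, 0, -5.3, 0, 0]],
  ],
)

```text
time: 42.15
ee_pos: [539.6, -189.8, 212.4]
eef_rot: [-3.138, -0.001, 1.571]
force: [0.8, 0.4, -1.0]
gripper_width: 1.0
```

Run:
```python
from h import *
wrist(89); c=cam('top'); P=cloud(c); Z=P[...,2]
m=(abs(Z-89)<9)&(abs(P[...,0]-541)<50)&(abs(P[...,1]+190)<50); print(m.sum())
if m.sum()>60: print('top',rimfit(c,m,89))
stack(1)
c=cam('side'); P=cloud(c)
for z in(8,20,32,44,60,70,80):
    q=P[(abs(P[...,0]-541)<50)&(abs(P[...,1]+190)<50)&(abs(P[...,2]-z)<3)]; k=q[abs(q[:,0]-541)<8]; print(z,np.percentile(q[:,0],[1,99]).round(1),np.percentile(k[:,1],10).round(1))
```

```text
tcp [ 539.6 -189.8  212.5]
rim n 2826 z 90.5 fit [ 712.2 -112.9] 28.9 off [172.5  76.9]
rim n 629 z 89.0 fit [ 541.4 -178.7] 32.4 off [ 1.8 11.1]
rim n 483 z 91.0 fit [ 540.  -372.5] 20.0 off [   0.4 -182.8]
146
top (array([ 540.75646671, -177.22795577]), np.float64(32.260776756312524))Traceback (most recent call last):
  File "<stdin>", line 5, in <module>
  File "h.py", line 59, in stack
    b=max(blobs(c,m),key=np.sum); f=rimfit(c,b,zr); print('stack rim',b.sum(),np.round(f[0],1),f[1].round(1),'z',np.nanpercentile(P[b][:,2],[50,90]).round(1))
ValueError: max() iterable argument is empty
```

Call:
send_rows(
  deltas=[
    [[0.2, 0, 0.4, 0, 0], [0.41, 0.02, 1.4, 0, 0], [0.41, 0.02, 2.6, 0, 0], [0.41, 0.02, 3.8, 0, 0], [0.41, 0.02, 4.8, 0, 0], [0.41, 0.02, 5.17, 0, 0], [0.41, 0.02, 5.17, 0, 0], [0.41, 0.02, 5.17, 0, 255], [0.41, 0.02, 5.17, 0, 255], [0.41, 0.02, 5.17, 0, 255]],
  ],
)

```text
time: 43.3
ee_pos: [542.6, -178.6, 61.6]
eef_rot: [3.139, 0.001, 1.571]
force: [-0.6, -0.0, 0.1]
gripper_width: 0.791
```

Call:
send_rows(
  deltas=[
    [[0, 0, 0, 0, 255], [0, 0, 0, 0, 255], [0, 0, -0.3, 0, 255], [0, 0, -1, 0, 255], [0, 0, -2, 0, 255], [0, 0, -3.2, 0, 255], [0, 0, -4.4, 0, 255], [0, 0, -5.3, 0, 255], [0, 0, -5.5, 0, 255], [0, 0, -5.5, 0, 255]],
  ],
)

```text
time: 44.3
ee_pos: [541.8, -178.2, 225.6]
eef_rot: [3.14, 0.001, 1.571]
force: [0.0, 0.0, -1.7]
gripper_width: 0.694
```

```bash
cat >> h.py <<'E'
def cupxy():
    s=arm.observe(); x,y,z=s['ee_pos']; c=tilt(); P=cloud(c)
    for lo in(-76,-66,-56,-46,-36):
        q=P[(abs(P[...,0]-x)<28)&(abs(P[...,1]-y)<45)&(abs(P[...,2]-z-19-lo)<3)]
        if len(q): print(lo,'x',np.percentile(q[:,0]-x,[2,98]).round(1),end=' ; ')
    print()
E
python3 - <<'E'
from h import *
cupxy()
try: stack(1)
except Exception as e: print(e)
E
```

```text
tcp [ 541.8 -178.2  225.6] F [ 0.   0.  -1.7] w 0.694
-79 15 -17.8 | -73 28 -19.9 | -67 28 -20.4 | -61 25 -21.2 | -55 28 -22.1 | -49 27 -23.1 | -43 31 -23.7 | -37 25 -24.6 | -31 30 -25.3 | -25 11 -32.3 | -19 37 -32.8 | -13 57 -30.1 | -7 65 -30.1 | -1 63 -30.8 | 5 61 -30.0 | 11 23 27.6 | 
-76 x [-19.2  13.9] ; -66 x [-20.7  16.8] ; -56 x [-22.1  17.4] ; -46 x [-23.2  18.5] ; -36 x [-24.7  17.8] ; 
max() iterable argument is empty
```

```bash
cat >> h.py <<'E'
from scipy.optimize import least_squares
def sidefit(x0,y0,zlo,zhi,r=33):
    c=cam('side'); P=cloud(c); q=P[(np.hypot(P[...,0]-x0,P[...,1]-y0)<42)&(P[...,2]>zlo)&(P[...,2]<zhi)]
    o=-c['E'][:3,:3].T@c['E'][:3,3]; v=(o-[x0,y0,zlo])[:2]; v/=np.linalg.norm(v)
    q=q[((q[:,:2]-[x0,y0])@v)>8]
    f=least_squares(lambda p:np.hypot(q[:,0]-p[0],q[:,1]-p[1])-r,[x0,y0],loss='soft_l1'); print('sidefit',zlo,zhi,len(q),f.x.round(1),'rms',np.sqrt(np.mean(f.fun**2)).round(2)); return f.x
E
python3 - <<'E'
from h import *
sidefit(541,-354,65,90); sidefit(541,-354,98,122); sidefit(541,-354,18,28,21.5)
s=arm.observe()['ee_pos']; sidefit(s[0],s[1],s[2]+2,s[2]+20)
E
```

```text
sidefit 65 90 502 [ 541.9 -355.2] rms 0.7
sidefit 98 122 522 [ 541.9 -354.5] rms 0.64
sidefit 18 28 91 [ 541.9 -356.2] rms 0.62
sidefit 224.33051133971364 242.33051133971364 382 [ 540.5 -177.5] rms 2.04
```

Call:
send_rows(
  deltas=[
    [[-0.6, 0, 0, 0, 255], [-1.8, 0, 0, 0, 255], [-3, 0, 0, 0, 255], [-4.2, 0.02, 0, 0, 255], [-5.2, 0.02, 0, 0, 255], [-5.75, 0.02, 0, 0, 255], [-5.88, 0.02, 0.1, 0, 255], [-5.88, 0.02, 0.3, 0, 255], [-5.88, 0.02, 0.6, 0, 255], [-5.88, 0.02, 0.9, 0, 255]],
  ],
)

```text
time: 45.6
ee_pos: [542.2, -353.0, 196.7]
eef_rot: [-3.141, -0.001, 1.573]
force: [0.2, 0.5, -0.3]
gripper_width: 0.692
```

Call:
send_rows(
  deltas=[
    [[0, 0, 0.3, 0, 255], [0, 0, 0.6, 0, 255], [0, 0, 0.9, 0, 255], [0, 0, 1.2, 0, 255], [0, 0, 1.5, 0, 255], [0, 0, 1.7, 0, 255], [0, 0, 1.85, 0, 255], [0, 0, 1.85, 0, 255], [0, 0, 1.85, 0, 255], [0, 0, 1.85, 0, 255]],
  ],
)

```text
time: 46.6
ee_pos: [542.3, -354.7, 142.8]
eef_rot: [3.141, 0.001, 1.571]
force: [0.1, 0.8, -1.6]
gripper_width: 0.691
```

Run:
```python
from h import *
tilt()
```

```text
tcp [ 542.3 -354.7  142.8] F [ 0.1  0.8 -1.6] w 0.691
-85 32 -33.0 | -79 36 -32.9 | -73 29 -33.1 | -67 42 -32.5 | -61 30 -32.6 | -55 36 -32.4 | -49 32 -32.5 | -43 40 -32.3 | -37 74 -31.1 | -31 42 -24.6 | -25 45 23.5 | -19 87 24.9 | -13 77 -30.0 | -7 74 -30.3 | -1 71 -31.2 | 5 78 -31.1 | 11 30 -1.4 |
```

Call:
send_rows(
  deltas=[
    [[0, 0, 0.15, 0, 255], [0, 0, 0.15, 0, 0], [0, 0, 0.15, 0, 0], [0, 0, 0.15, 0, 0], [0, 0, 0.15, 0, 0], [0, 0, -0.3, 0, 0], [0, 0, -1, 0, 0], [0, 0, -2, 0, 0], [0, 0, -3, 0, 0], [0.4, 0, -3.6, 0, 0]],
  ],
)

```text
time: 47.65
ee_pos: [542.6, -343.7, 254.3]
eef_rot: [3.138, 0.003, 1.57]
force: [0.3, -0.2, 0.7]
gripper_width: 1.002
```

Call:
send_rows(
  deltas=[
    [[1.3, 0, 0, 0, 0], [2.9, -0.3, 0, 0, 0], [4.5, -0.6, 0, 0, 0], [6.1, -0.9, 0, 0, 0], [7.7, -1.2, 0, 0, 0], [9.3, -1.5, 0, 0, 0], [10.9, -1.8, 0, 0, 0], [12.5, -2.1, 0, 0, 0], [14.1, -2.4, 0, 0, 0], [15.7, -2.7, 0, 0, 0]],
  ],
)

```text
time: 48.65
ee_pos: [459.5, 130.9, 250.7]
eef_rot: [3.141, -0.0, 1.571]
force: [0.0, 0.5, -0.1]
gripper_width: 1.003
```

Run:
```python
from h import *
print(arm.observe()['ee_pos']); 
c=stack(2); im=c['image']; sidefit(541,-354,98,122); sidefit(541,-354,133,155)
P=cloud(c)
h=cv2.cvtColor(im,cv2.COLOR_RGB2HSV); 
for n,m in(('red',((h[...,0]<8)|(h[...,0]>172))),('green',(h[...,0]>45)&(h[...,0]<80))):
    for b in blobs(c,m&(h[...,1]>130)&(h[...,2]>70),5): print(n,b.sum(),np.nanmedian(P[b],0).round())
```

```text
[459.54800662 130.88699569 250.69784619]
stack rim 231 [ 540.8 -353.4] 32.9 z [159.1 161.4]
foot disc ((539.8638916015625, -354.14794921875), 53.603240966796875)
tray ((524.3406982421875, 14.316360473632812), (190.08074951171875, 190.3843994140625), 86.666015625)
sidefit 98 122 511 [ 542.1 -354.5] rms 0.71
sidefit 133 155 509 [ 542.  -354.4] rms 0.69
red 38 [541. -24.  17.]
green 31 [551. -43.  18.]
```

Call:
send_rows(
  deltas=[
    [[1.2, -0.4, 0, 0, 0], [2.6, -0.8, 0.2, 0, 0], [3.3, -0.93, 0.8, 0, 0], [3.46, -0.93, 2, 0, 0], [3.46, -0.93, 3.4, 0, 0], [3.46, -0.93, 4.7, 0, 0], [3.46, -0.93, 5.7, 0, 0], [3.46, -0.93, 6.25, 0, 0], [3.46, -0.93, 6.35, 0, 0], [3.46, -0.93, 6.35, 0, 0]],
  ],
)

```text
time: 49.8
ee_pos: [433.0, 231.5, 59.7]
eef_rot: [-3.141, 0.0, 1.57]
force: [0.5, 0.5, -0.3]
gripper_width: 1.002
```

Call:
send_rows(
  deltas=[
    [[0, 0, 0, 0, 255], [0, 0, 0, 0, 255], [0, 0, 0, 0, 255], [0, 0, 0, 0, 255], [0, 0, 0, 0, 255], [0, 0, -0.4, 0, 255], [0, 0, -1.2, 0, 255], [0, 0, -2.2, 0, 255], [0, 0, -2.8, 0, 255], [0, 0, -3, 0, 255]],
  ],
)

```text
time: 50.8
ee_pos: [434.1, 233.0, 152.7]
eef_rot: [3.138, -0.002, 1.571]
force: [0.1, 0.4, -2.3]
gripper_width: 0.715
```

Run:
```python
from h import *
tilt()
```

```text
tcp [434.1 233.  152.7] F [ 0.1  0.4 -2.3] w 0.715
-79 6 -16.7 | -73 14 -16.6 | -67 14 -17.0 | -61 14 -18.3 | -55 13 -20.3 | -49 14 -21.2 | -43 13 -21.9 | -37 14 -22.1 | -31 15 -23.7 | -25 11 -27.6 | -19 9 -30.6 | -13 25 -30.1 | -7 29 26.1 | -1 29 -28.1 | 5 27 -29.0 | 11 12 29.8 |
```

Call:
send_rows(
  deltas=[
    [[-0.4, 0.4, 0, 0, 255], [-1.1, 1.1, 0, 0, 255], [-1.9, 1.9, 0.1, 0, 255], [-2.6, 2.6, 0.4, 0, 255], [-2.95, 2.95, 0.9, 0, 255], [-3.02, 3.03, 1.4, 0, 255], [-3.02, 3.03, 1.8, 0, 255], [-3.02, 3.03, 1.95, 0, 255], [-3.02, 3.03, 1.95, 0, 255], [-3.02, 3.03, 1.95, 0, 255]],
  ],
)

```text
time: 51.85
ee_pos: [523.6, 142.5, 91.6]
eef_rot: [3.141, -0.0, 1.572]
force: [0.0, 0.6, -1.0]
gripper_width: 0.715
```

Call:
send_rows(
  deltas=[
    [[-0.2, 0, 0, 0, 255], [-0.33, 0, 0, 0, 255], [-0.5, 0, -0.04, 0, 255], [-0.7, 0, -0.07, 0, 255], [-0.87, 0, -0.1, 0, 255], [-1.1, 0, -0.07, 0, 255], [-1.38, 0, 0, 0, 255], [-1.6, 0, 0.1, 0, 255], [-1.75, 0, 0.16, 0, 255], [-1.87, 0, 0.2, 0, 255]],
  ],
)

```text
time: 52.85
ee_pos: [525.3, 85.3, 86.8]
eef_rot: [3.138, -0.0, 1.571]
force: [0.7, 2.8, 6.0]
gripper_width: 0.718
```

Run:
```python
from h import *
tilt(); stack(2)
```

```text
tcp [525.3  85.3  86.8] F [0.7 2.8 6. ] w 0.718
-85 15 3.5 | -79 14 3.9 | -73 15 3.8 | -67 15 3.4 | -61 15 4.4 | -55 16 6.7 | -49 10 4.6 | -43 11 -0.8 | -37 6 46.4 | -31 21 -12.1 | -25 25 40.0 | -19 26 9.4 | -13 27 34.4 | -7 31 -24.0 | -1 19 37.7 | 5 11 36.5 | 11 14 33.0 | 17 9 30.6 | 23 13 27.5 | 
stack rim 227 [ 540.9 -353.4] 32.8 z [159.4 161.9]
foot disc ((540.4468383789062, -354.06573486328125), 53.45101547241211)
tray ((524.6849975585938, -2.4717864990234375), (190.20700073242188, 190.1269989013672), 87.20738220214844)
```

Call:
send_rows(
  deltas=[
    [[-0.15, 0, 0.02, 0, 255], [-0.3, 0, 0.04, 0, 255], [-0.45, 0, 0.09, 0, 255], [-0.56, 0, 0.17, 0, 255], [-0.66, 0, 0.26, 0, 255], [-0.77, 0, 0.36, 0, 255], [-0.86, 0, 0.46, 0, 255], [-0.94, 0, 0.57, 0, 255], [-1.02, 0, 0.67, 0, 255], [-1.02, 0, 0.67, 0, 255]],
  ],
)

```text
time: 53.95
ee_pos: [523.2, 54.1, 64.3]
eef_rot: [-3.14, 0.001, 1.571]
force: [1.0, -1.0, 5.1]
gripper_width: 0.707
```

Call:
send_rows(
  deltas=[
    [[-0.2, 0, 0.08, 0, 255], [-0.4, 0, 0.18, 0, 255], [-0.65, 0, 0.3, 0, 255], [-0.91, 0, 0.45, 0, 255], [-0.93, 0, 0.65, 0, 255], [-0.96, 0, 0.85, 0, 255], [-0.99, 0, 1.05, 0, 255], [-0.97, 0, 1.25, 0, 255], [-0.95, 0, 1.45, 0, 255], [-0.94, 0, 1.53, 0, 255]],
  ],
)

```text
time: 54.95
ee_pos: [523.3, 27.1, 18.1]
eef_rot: [-3.14, -0.0, 1.571]
force: [0.6, -2.9, 1.1]
gripper_width: 0.708
```

```bash
cat >> h.py <<'E'
def bars():
    for nm in('side','top'):
        c=cam(nm); P=cloud(c); h=cv2.cvtColor(c['image'],cv2.COLOR_RGB2HSV)
        for n,m in(('red',((h[...,0]<8)|(h[...,0]>172))),('green',(h[...,0]>45)&(h[...,0]<80))):
            for b in blobs(c,m&(h[...,1]>130)&(h[...,2]>60),6):
                p=np.nanmedian(P[b],0)
                if p[1]<400 and p[1]>-300: print(nm,n,b.sum(),p.round())
E
python3 - <<'E'
from h import *
s=arm.observe(); print(s['ee_pos'],s['force'],s['gripper_width']); bars()
E
```

```text
[523.25202118  27.10523605  18.10590017] [ 0.59476209 -2.94774822  1.0901689 ] 0.7075518144712171
side red 38 [530.  18.  17.]
side green 16 [530.  37.  29.]
top red 7 [404. 347.  16.]
top green 40 [398. 354.  17.]
```

Run:
```python
from h import *
profile(523,-20,110); bars()
```

```text
-12 27 zmax 19.0 xtop 536.0 x [531. 547.] z 9.0
-4 21 zmax 20.0 xtop 543.0 x [531. 551.] z 10.0
4 21 zmax 39.0 xtop 527.0 x [524. 541.] z 10.0
12 96 zmax 82.0 xtop 527.0 x [481. 565.] z 14.0
20 353 zmax 89.0 xtop 490.0 x [479. 566.] z 22.0
28 105 zmax 82.0 xtop 521.0 x [494. 558.] z 37.0
36 118 zmax 85.0 xtop 524.0 x [495. 559.] z 21.0
44 101 zmax 82.0 xtop 531.0 x [498. 552.] z 15.0
52 107 zmax 83.0 xtop 519.0 x [502. 550.] z 18.0
60 71 zmax 82.0 xtop 512.0 x [504. 546.] z 22.0
68 52 zmax 91.0 xtop 518.0 x [508. 541.] z 26.0
76 21 zmax 92.0 xtop 519.0 x [505. 538.] z 84.0
84 17 zmax 89.0 xtop 533.0 x [492. 568.] z 31.0
92 36 zmax 49.0 xtop 482.0 x [479. 484.] z 10.0
side red 51 [545. -21.  16.]
side green 27 [537.  -0.  17.]
top red 7 [404. 348.  15.]
top green 40 [398. 355.  17.]
```

Call:
send_rows(
  deltas=[
    [[0, 0, -0.3, 0, 255], [0, 0, -0.8, 0, 255], [0, 0, -1.4, 0, 255], [0, 0, -2, 0, 255], [0, 0, -2.3, 0, 255], [0, 0, -2.3, 0, 255], [0, 0, -2.3, 0, 77], [0, 0, -2.3, 0, 76], [0, 0, -2.3, 0, 75.5], [0, 0, -2.3, 0, 75.5]],
  ],
)

```text
time: 56.2
ee_pos: [523.3, 26.9, 87.3]
eef_rot: [-3.14, -0.0, 1.571]
force: [-0.3, 0.4, -0.7]
gripper_width: 0.702
```

Run:
```python
from h import *
held(); bars(); stack(2)
```

```text
tcp [523.3  26.9  87.3] F [-0.3  0.4 -0.7] w 0.702
held pts 752 y [-13.  18.  63.] z rel C [-22.  28.  53.]
side red 29 [553. -33.  17.]
side green 17 [546. -19.  18.]
top red 7 [404. 348.  16.]
top green 40 [398. 354.  17.]
stack rim 226 [ 540.9 -353.3] 32.9 z [158.8 161.6]
foot disc ((541.0829467773438, -352.645751953125), 53.153194427490234)
tray ((434.187744140625, 20.10161590576172), (164.72677612304688, 39.10631561279297), 73.94577026367188)
```

Call:
send_rows(
  deltas=[
    [[0, 0, 0, 0, 75.3], [0, 0, 0, 0, 75.1], [0, 0, 0, 0, 75], [0, 0, 0, 0, 74.9], [0, 0, 0, 0, 74.8], [0, 0, 0, 0, 74.7], [0, 0, 0, 0, 74.6], [0, 0, 0, 0, 74.6], [0, 0, 0, 0, 74.5], [0, 0, 0, 0, 74.5]],
  ],
)

```text
time: 57.4
ee_pos: [523.8, 26.9, 88.2]
eef_rot: [3.142, -0.0, 1.571]
force: [-0.2, 0.4, -0.7]
gripper_width: 0.711
```

Run:
```python
from h import *
held()
```

```text
tcp [523.8  26.9  88.2] F [-0.2  0.4 -0.7] w 0.711
held pts 757 y [-11.  19.  71.] z rel C [-23.  23.  50.]
```

Call:
send_rows(
  deltas=[
    [[0, 0, 0, 0, 74.4], [0, 0, 0, 0, 74.4], [0, 0, 0, 0, 74.3], [0, 0, 0, 0, 74.3], [0, 0, 0, 0, 74.3], [0, 0, 0, 0, 74.2], [0, 0, 0, 0, 74.2], [0, 0, 0, 0, 74.2], [0, 0, 0, 0, 74.2], [0, 0, 0, 0, 75.5]],
  ],
)

```text
time: 58.45
ee_pos: [524.0, 26.9, 88.3]
eef_rot: [3.141, 0.0, 1.571]
force: [1.3, 0.2, 1.1]
gripper_width: 0.711
```

Run:
```python
from h import *
held()
```

```text
tcp [524.   26.9  88.3] F [1.3 0.2 1.1] w 0.711
held pts 589 y [-16.  39.  77.] z rel C [-46. -17.  31.]
```

Run:
```python
from h import *
tilt(); profile(524,-20,130)
c=cam('side'); save('s10',c['image'][150:300,200:420].repeat(3,0).repeat(3,1))
```

```text
tcp [524.   26.9  88.3] F [ 0.1 -0.4  0.9] w 0.711
-85 14 62.5 | -79 14 62.5 | -73 14 62.3 | -67 14 62.4 | -61 2 62.7 | -55 3 59.5 | -49 18 63.0 | -43 17 66.8 | -37 8 47.1 | -31 8 10.4 | -25 6 -13.3 | -19 11 -16.8 | -13 5 62.4 | -7 8 57.5 | -1 7 50.3 | 5 7 44.8 | 11 16 38.9 | 17 8 39.7 | 23 5 32.8 | 29 6 22.7 | 35 8 16.8 | 
-20 15 zmax 19.0 xtop 543.0 x [535. 555.] z 13.0
-12 6 zmax 20.0 xtop 548.0 x [547. 557.] z 14.0
12 15 zmax 91.0 xtop 532.0 x [510. 550.] z 85.0
20 19 zmax 92.0 xtop 500.0 x [486. 566.] z 79.0
28 9 zmax 90.0 xtop 531.0 x [502. 556.] z 75.0
36 31 zmax 88.0 xtop 544.0 x [499. 548.] z 71.0
44 28 zmax 91.0 xtop 550.0 x [500. 554.] z 76.0
52 4 zmax 91.0 xtop 503.0 x [507. 549.] z 82.0
60 11 zmax 90.0 xtop 550.0 x [513. 550.] z 70.0
68 11 zmax 91.0 xtop 550.0 x [534. 550.] z 64.0
76 13 zmax 91.0 xtop 547.0 x [507. 550.] z 61.0
84 157 zmax 82.0 xtop 546.0 x [501. 567.] z 9.0
92 428 zmax 82.0 xtop 533.0 x [481. 563.] z 10.0
100 85 zmax 90.0 xtop 532.0 x [514. 546.] z 62.0
108 20 zmax 83.0 xtop 531.0 x [520. 537.] z 73.0
```

View pics/s10.png

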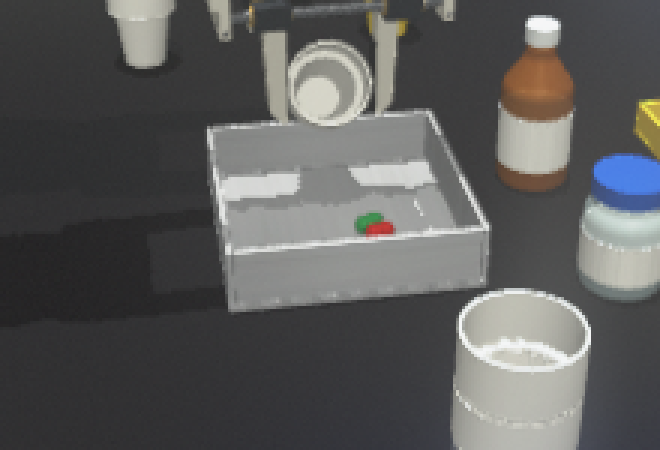

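Call:
send_rows(
  deltas=[
    [[0, 0, 0, 0, 255], [0, 0, 0, 0, 255], [-0.1, 0, -0.3, 0, 255], [-0.4, 0, -0.7, 0, 255], [-0.7, 0, -0.8, 0, 255], [-0.7, 0, -0.8, 0, 255], [-0.7, 0, -0.8, 0, 255], [-0.7, 0, -0.8, 0, 76], [-0.7, 0, -0.8, 0, 75], [-0.7, 0, -0.8, 0, 75]],
  ],
)

```text
time: 59.65
ee_pos: [523.6, 6.1, 111.8]
eef_rot: [-3.141, -0.0, 1.571]
force: [-0.6, -0.8, -1.2]
gripper_width: 0.699
```

Call:
send_rows(
  deltas=[
    [[0, 0, 0, 0, 74.7], [0, 0, 0, 0, 74.6], [0, 0, 0, 0, 74.5], [0, 0, 0, 0, 74.4], [0, 0, 0, 0, 74.4], [0, 0, 0, 0, 74.3], [0, 0, 0, 0, 74.3], [0, 0, 0, 0, 74.2], [0, 0, 0, 0, 74.2], [0, 0, 0, 0, 76]],
  ],
)

```text
time: 60.65
ee_pos: [523.9, 5.9, 112.2]
eef_rot: [3.141, 0.0, 1.571]
force: [-0.3, 0.0, -0.5]
gripper_width: 0.705
```

Run:
```python
from h import *
tilt()
```

```text
tcp [523.9   5.9 112.2] F [-0.3  0.  -0.5] w 0.705
-85 20 -9.0 | -79 19 -7.5 | -73 15 -8.6 | -67 9 -9.1 | -61 28 -13.6 | -55 42 46.5 | -49 38 18.5 | -43 37 -9.5 | -37 23 -10.9 | -31 11 -10.0 |
```

Run:
```python
from h import *
profile(524,-40,130)
c=cam('side'); save('s11',c['image'][150:300,200:420].repeat(3,0).repeat(3,1))
```

```text
-40 5 zmax 17.0 xtop 548.0 x [543. 557.] z 14.0
-32 30 zmax 20.0 xtop 552.0 x [542. 561.] z 12.0
-24 19 zmax 19.0 xtop 544.0 x [537. 550.] z 8.0
-16 19 zmax 20.0 xtop 545.0 x [536. 556.] z 11.0
-8 82 zmax 90.0 xtop 522.0 x [511. 537.] z 18.0
0 373 zmax 90.0 xtop 519.0 x [501. 542.] z 14.0
8 138 zmax 91.0 xtop 499.0 x [495. 549.] z 14.0
16 58 zmax 89.0 xtop 493.0 x [491. 553.] z 10.0
24 18 zmax 91.0 xtop 490.0 x [489. 554.] z 35.0
40 9 zmax 91.0 xtop 522.0 x [506. 551.] z 82.0
48 27 zmax 90.0 xtop 546.0 x [497. 548.] z 77.0
56 109 zmax 91.0 xtop 516.0 x [504. 540.] z 72.0
64 12 zmax 89.0 xtop 521.0 x [514. 534.] z 76.0
88 120 zmax 49.0 xtop 490.0 x [480. 565.] z 9.0
96 37 zmax 50.0 xtop 486.0 x [479. 502.] z 10.0
```

View pics/s11.png

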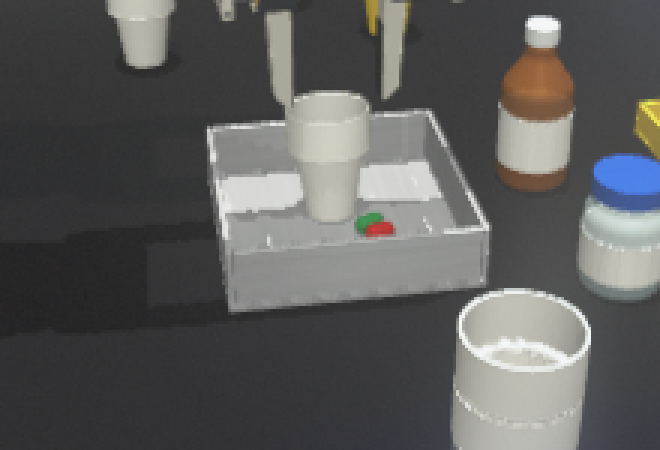

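Run:
```python
from h import *
f=sidefit(523,26,64,90); sidefit(f[0],f[1],62,92); sidefit(f[0],f[1],12,22,21)
c=cam('side');P=cloud(c); q=P[(np.hypot(P[...,0]-f[0],P[...,1]-f[1])<40)&(P[...,2]<112)]; print(np.percentile(q[:,2],99))
print(arm.observe()['ee_pos'])
```

```text
sidefit 64 90 54 [524.9  12.9] rms 0.9
sidefit 62 92 311 [526.3   8.1] rms 1.29
sidefit 12 22 78 [538.1   2.4] rms 7.86
95.95331281240793
[523.82390274   5.91114187 112.11392113]
```

Call:
send_rows(
  deltas=[
    [[0, 0, 0, 0, 0], [0, 0, -0.3, 0, 0], [0, 0, -1, 0, 0], [0, 0, -2, 0, 0], [0, 0, -3, 0, 0], [0, 0, -3.5, 0, 0], [0, 0, -3.5, 0, 0], [0, 0, -3.5, 0, 0], [0, 0, -3.5, 0, 0], [0, 0, -3.5, 0, 0]],
  ],
)

```text
time: 62.0
ee_pos: [522.9, 6.0, 215.3]
eef_rot: [-3.139, -0.0, 1.571]
force: [-0.3, -0.1, -0.0]
gripper_width: 0.997
```

Run:
```python
from h import *
wrist(94)
f=sidefit(523,24,64,90); profile(523,-20,110); bars()
```

```text
tcp [523.    6.  215.5]
rim n 1238 z 94.6 fit [697.8  46.4] 25.1 off [174.7  40.4]
rim n 633 z 94.1 fit [523.  16.] 32.4 off [-0. 10.]
sidefit 64 90 259 [523.7  16.4] rms 1.12
-20 85 zmax 90.0 xtop 520.0 x [511. 552.] z 14.0
-12 220 zmax 91.0 xtop 524.0 x [502. 547.] z 21.0
-4 236 zmax 90.0 xtop 499.0 x [495. 550.] z 11.0
4 82 zmax 90.0 xtop 494.0 x [492. 545.] z 11.0
12 36 zmax 88.0 xtop 492.0 x [491. 557.] z 13.0
20 9 zmax 89.0 xtop 554.0 x [499. 554.] z 23.0
28 16 zmax 91.0 xtop 549.0 x [496. 553.] z 76.0
36 58 zmax 92.0 xtop 541.0 x [500. 550.] z 68.0
44 148 zmax 91.0 xtop 524.0 x [508. 542.] z 64.0
52 9 zmax 85.0 xtop 529.0 x [523. 535.] z 63.0
84 14 zmax 49.0 xtop 498.0 x [483. 504.] z 13.0
92 145 zmax 49.0 xtop 490.0 x [479. 503.] z 9.0
side red 29 [553. -32.  17.]
side green 16 [546. -18.  17.]
top red 7 [404. 347.  16.]
top green 40 [398. 354.  17.]
```

Call:
send_rows(
  deltas=[
    [[0.2, 0, 0.4, 0, 0], [0.34, 0, 1.4, 0, 0], [0.34, 0, 2.6, 0, 0], [0.34, 0, 3.8, 0, 0], [0.34, 0, 4.8, 0, 0], [0.34, 0, 5.09, 0, 0], [0.34, 0, 5.09, 0, 0], [0.34, 0, 5.09, 0, 255], [0.34, 0, 5.09, 0, 255], [0.34, 0, 5.09, 0, 255]],
  ],
)

```text
time: 63.25
ee_pos: [525.2, 16.0, 66.3]
eef_rot: [3.138, 0.0, 1.571]
force: [0.6, -0.2, -0.5]
gripper_width: 0.791
```

Call:
send_rows(
  deltas=[
    [[0, 0, 0, 0, 255], [0, 0, 0, 0, 255], [0, 0, -0.3, 0, 255], [0, 0, -1, 0, 255], [0, 0, -2, 0, 255], [0, 0, -3.2, 0, 255], [0, 0, -4.4, 0, 255], [0, 0, -5.5, 0, 255], [0, 0, -6, 0, 255], [0, 0, -6, 0, 255]],
  ],
)

```text
time: 64.25
ee_pos: [525.2, 16.0, 247.1]
eef_rot: [3.137, 0.0, 1.571]
force: [-0.1, 0.4, -0.6]
gripper_width: 0.701
```

Run:
```python
from h import *
cupxy(); s=arm.observe()['ee_pos']; sidefit(s[0],s[1],s[2]-3,s[2]+20); sidefit(541.9,-354.5,133,155); 
try: stack(2)
except Exception as e: print(e)
```

```text
tcp [525.2  16.  247.1] F [-0.1  0.4 -0.6] w 0.701
-79 12 -18.2 | -73 21 -19.4 | -67 21 -19.9 | -61 20 -21.1 | -55 20 -21.8 | -49 21 -22.7 | -43 24 -23.2 | -37 17 -23.9 | -31 20 -25.3 | -25 15 -26.9 | -19 24 -32.0 | -13 21 -32.2 | -7 43 -30.8 | -1 47 -28.0 | 5 45 -29.5 | 11 22 -1.0 | 
-76 x [-20.3  15.5] ; -66 x [-20.7  16.7] ; -56 x [-22.5  18.4] ; -46 x [-23.2  18.2] ; -36 x [-24.2  20.7] ; 
sidefit 241.65186396226176 264.65186396226176 355 [524.5  16.5] rms 2.19
sidefit 133 155 511 [ 542.  -354.4] rms 0.71
stack rim 226 [ 540.9 -353.4] 32.8 z [159.1 161.8]
foot disc ((539.9507446289062, -353.4946594238281), 53.34140396118164)
tray ((447.91082763671875, 0.559234619140625), (188.5093536376953, 38.552101135253906), 86.46393585205078)
```

Call:
send_rows(
  deltas=[
    [[-0.5, 0, 0, 0, 255], [-1.6, 0.1, 0, 0, 255], [-3, 0.2, 0, 0, 255], [-4.5, 0.3, 0, 0, 255], [-6, 0.4, 0, 0, 255], [-7.5, 0.5, 0, 0, 255], [-9, 0.59, 0, 0, 255], [-10.4, 0.59, 0, 0, 255], [-11.5, 0.59, 0, 0, 255], [-12.34, 0.59, 0, 0, 255]],
  ],
)

```text
time: 65.45
ee_pos: [539.9, -357.1, 242.4]
eef_rot: [-3.139, -0.001, 1.569]
force: [0.2, -0.4, -0.8]
gripper_width: 0.7
```

Call:
send_rows(
  deltas=[
    [[0, 0, 0, 0, 255], [0, 0, 0.2, 0, 255], [0, 0, 0.6, 0, 255], [0, 0, 1, 0, 255], [0, 0, 1.4, 0, 255], [0, 0, 1.8, 0, 255], [0, 0, 2.1, 0, 255], [0, 0, 2.3, 0, 255], [0, 0, 2.46, 0, 255], [0, 0, 2.46, 0, 255]],
  ],
)

```text
time: 66.45
ee_pos: [541.5, -354.0, 170.1]
eef_rot: [-3.141, -0.0, 1.571]
force: [0.0, 0.6, -1.5]
gripper_width: 0.701
```

Run:
```python
from h import *
tilt()
```

```text
tcp [ 541.5 -354.   170.1] F [ 0.   0.6 -1.5] w 0.701
-85 32 -33.1 | -79 37 -33.2 | -73 34 -33.0 | -67 39 -33.1 | -61 40 -32.9 | -55 38 -32.8 | -49 35 -32.9 | -43 38 -32.6 | -37 42 -32.4 | -31 64 -32.0 | -25 36 23.1 | -19 107 24.6 | -13 74 -31.2 | -7 79 -31.3 | -1 78 -31.1 | 5 82 -31.0 | 11 38 -0.6 |
```

Call:
send_rows(
  deltas=[
    [[0, 0, 0, 0, 0], [0, 0, 0, 0, 0], [0, 0, 0, 0, 0], [0, 0, -0.3, 0, 0], [0, 0, -1, 0, 0], [0, 0, -2, 0, 0], [0.3, 0, -2.8, 0, 0], [1.3, -0.2, -3, 0, 0], [2.8, -0.5, -3, 0, 0], [4.3, -0.8, -3, 0, 0]],
  ],
)

```text
time: 67.5
ee_pos: [517.5, -224.4, 262.0]
eef_rot: [3.14, 0.001, 1.57]
force: [0.2, 0.9, 0.2]
gripper_width: 1.003
```

Call:
send_rows(
  deltas=[
    [[1.6, -0.3, 0, 0, 0], [3.2, -0.6, 0, 0, 0], [4.8, -0.9, 0, 0, 0], [6.4, -1.2, 0, 0, 0], [8, -1.5, 0, 0, 0], [9.6, -1.8, 0, 0, 0], [11.2, -2.1, 0, 0, 0], [12.8, -2.4, 0, 0, 0], [14.4, -2.7, 0, 0, 0], [16, -3, 0, 0, 0]],
  ],
)

```text
time: 68.5
ee_pos: [426.9, 256.9, 262.0]
eef_rot: [3.14, -0.001, 1.571]
force: [0.7, -0.2, 0.8]
gripper_width: 1.0
```

Run:
```python
from h import *
print(arm.observe()['ee_pos'].round(1)); stack(3); sidefit(542,-354.4,167,190); bars()
c=cam('top'); P=cloud(c); Z=P[...,2]; m=(abs(Z-89)<9)&(abs(P[...,0]-402)<50)&(abs(P[...,1]-347)<50); print('C',m.sum(), rimfit(c,m,89) if m.sum()>50 else '')
```

```text
[426.9 256.9 262. ]
stack rim 248 [ 541.  -353.2] 33.1 z [193.3 195.4]
foot disc ((540.3139038085938, -353.44818115234375), 52.98060989379883)
tray ((524.731201171875, -2.6191177368164062), (190.68202209472656, 190.4973602294922), 87.18217468261719)
sidefit 167 190 579 [ 542.  -354.1] rms 0.69
side red 30 [552. -33.  17.]
side green 19 [545. -19.  17.]
top red 81 [547. -39.  17.]
top green 34 [552. -60.  18.]
top green 35 [546. -16.  17.]
top green 34 [401. 354.  17.]
C 23
```

Call:
send_rows(
  deltas=[
    [[1.2, -0.4, 0, 0, 0], [2.5, -0.8, 0.3, 0, 0], [3.05, -0.87, 1.2, 0, 0], [3.09, -0.87, 2.6, 0, 0], [3.09, -0.87, 4, 0, 0], [3.09, -0.87, 5.3, 0, 0], [3.09, -0.87, 6.3, 0, 0], [3.09, -0.87, 6.65, 0, 0], [3.09, -0.87, 6.7, 0, 0], [3.09, -0.87, 6.7, 0, 0]],
  ],
)

```text
time: 69.75
ee_pos: [402.7, 347.5, 61.2]
eef_rot: [3.14, -0.001, 1.57]
force: [0.6, -0.3, 1.2]
gripper_width: 0.999
```

Call:
send_rows(
  deltas=[
    [[0, 0, 0, 0, 255], [0, 0, 0, 0, 255], [0, 0, 0, 0, 255], [0, 0, 0, 0, 255], [0, 0, 0, 0, 255], [0, 0, -0.4, 0, 255], [0, 0, -1.2, 0, 255], [0, 0, -2.2, 0, 255], [0, 0, -2.8, 0, 255], [0, 0, -3, 0, 255]],
  ],
)

```text
time: 70.75
ee_pos: [402.5, 348.5, 152.9]
eef_rot: [3.138, -0.002, 1.571]
force: [-0.3, 0.7, -0.7]
gripper_width: 0.701
```

Run:
```python
from h import *
tilt()
```

```text
tcp [402.5 348.5 152.9] F [-0.3  0.7 -0.7] w 0.701
-79 5 -14.9 | -73 11 -16.3 | -67 8 -17.9 | -61 15 -18.8 | -55 13 -20.5 | -49 13 -20.8 | -43 14 -19.5 | -37 12 -23.3 | -31 14 -22.9 | -25 6 -27.9 | -19 11 -28.4 | -13 15 -29.9 | -7 27 -25.9 | -1 26 -25.2 | 5 28 -26.7 | 11 11 28.1 |
```

Call:
send_rows(
  deltas=[
    [[-0.6, 0.4, 0, 0, 255], [-1.6, 1, 0, 0, 255], [-2.8, 1.6, 0, 0, 255], [-4, 2.3, 0, 0, 255], [-5.2, 3, 0.2, 0, 255], [-6.3, 3.6, 0.6, 0, 255], [-7.1, 4, 1.1, 0, 255], [-7.43, 4.09, 1.6, 0, 255], [-7.43, 4.09, 1.9, 0, 255], [-7.43, 4.09, 1.96, 0, 255]],
  ],
)

```text
time: 71.8
ee_pos: [522.0, 125.2, 88.5]
eef_rot: [-3.137, 0.0, 1.571]
force: [-0.4, -0.2, -2.0]
gripper_width: 0.704
```

Call:
send_rows(
  deltas=[
    [[-0.2, 0, 0, 0, 255], [-0.33, 0, 0, 0, 255], [-0.5, 0, -0.04, 0, 255], [-0.7, 0, -0.07, 0, 255], [-0.87, 0, -0.1, 0, 255], [-1.1, 0, -0.07, 0, 255], [-1.38, 0, 0, 0, 255], [-1.6, 0, 0.1, 0, 255], [-1.75, 0, 0.16, 0, 255], [-1.87, 0, 0.2, 0, 255]],
  ],
)

```text
time: 72.8
ee_pos: [525.8, 68.6, 86.9]
eef_rot: [3.138, -0.001, 1.571]
force: [-0.2, 4.5, 7.8]
gripper_width: 0.691
```

Run:
```python
from h import *
tilt(); stack(3)
```

```text
tcp [525.8  68.6  86.9] F [-0.2  4.5  7.8] w 0.691
-85 14 4.5 | -79 17 4.8 | -73 13 5.4 | -67 16 4.7 | -61 16 4.9 | -55 17 9.2 | -49 11 6.7 | -43 12 2.6 | -37 6 -1.4 | -31 11 43.9 | -25 25 -12.9 | -19 29 39.8 | -13 29 -16.8 | -7 32 39.0 | -1 25 41.5 | 5 10 40.4 | 11 15 37.7 | 17 12 35.9 | 23 13 32.7 | 
stack rim 247 [ 541.1 -353.1] 33.1 z [193.2 195.6]
foot disc ((540.005126953125, -354.0488586425781), 53.74927520751953)
tray ((524.8834228515625, -18.46875), (189.38958740234375, 190.4228057861328), 87.26204681396484)
```

Call:
send_rows(
  deltas=[
    [[-0.15, 0, 0.02, 0, 255], [-0.3, 0, 0.04, 0, 255], [-0.45, 0, 0.09, 0, 255], [-0.56, 0, 0.17, 0, 255], [-0.66, 0, 0.26, 0, 255], [-0.77, 0, 0.36, 0, 255], [-0.86, 0, 0.46, 0, 255], [-0.94, 0, 0.57, 0, 255], [-1.02, 0, 0.67, 0, 255], [-1.02, 0, 0.67, 0, 255]],
  ],
)

```text
time: 73.9
ee_pos: [524.9, 36.5, 65.4]
eef_rot: [3.14, 0.001, 1.57]
force: [1.3, -0.4, 4.5]
gripper_width: 0.685
```

Call:
send_rows(
  deltas=[
    [[-0.2, 0, 0.08, 0, 255], [-0.4, 0, 0.18, 0, 255], [-0.65, 0, 0.3, 0, 255], [-0.91, 0, 0.45, 0, 255], [-0.93, 0, 0.65, 0, 255], [-0.96, 0, 0.85, 0, 255], [-0.99, 0, 1.05, 0, 255], [-0.97, 0, 1.25, 0, 255], [-0.95, 0, 1.45, 0, 255], [-0.94, 0, 1.53, 0, 255]],
  ],
)

```text
time: 74.9
ee_pos: [524.1, 7.7, 18.2]
eef_rot: [-3.141, 0.003, 1.571]
force: [-0.5, -8.0, 5.6]
gripper_width: 0.692
```

Call:
send_rows(
  deltas=[
    [[0, 0, 0, 0, 255], [0, 0, 0, 0, 255], [0, 0, -0.2, 0, 255], [0, 0, -0.6, 0, 255], [-0.1, 0, -1.2, 0, 255], [-0.3, 0, -1.9, 0, 255], [-0.6, 0, -2.6, 0, 255], [-0.85, 0, -3, 0, 255], [-0.85, 0, -3.1, 0, 255], [-0.85, 0, -3.1, 0, 255]],
  ],
)

```text
time: 75.9
ee_pos: [524.2, -15.8, 112.0]
eef_rot: [3.141, -0.0, 1.571]
force: [0.2, -0.1, -0.8]
gripper_width: 0.687
```

Run:
```python
from h import *
held(); bars(); print([round(arm.observe()['gripper_width'],4)])
```

```text
tcp [524.2 -15.8 112. ] F [ 0.2 -0.1 -0.8] w 0.687
held pts 745 y [-7. 22. 60.] z rel C [-12.  11.  55.]
side red 39 [516.  -3.  16.]
side red 31 [553. -49.  17.]
side green 29 [507. -28.  16.]
side green 18 [544. -35.  17.]
[0.6851]
```

Call:
send_rows(
  deltas=[
    [[0.4, -0.1, 0, 0, 255], [1.3, -0.4, 0, 0, 255], [2.5, -0.7, 0, 0, 255], [3.7, -1, 0, 0, 255], [4.9, -1.3, 0, 0, 255], [6.1, -1.6, 0, 0, 255], [7.3, -1.8, 0, 0, 255], [8, -1.82, 0.4, 0, 255], [8.19, -1.82, 1, 0, 255], [8.19, -1.82, 1.5, 0, 255]],
  ],
)

```text
time: 77.05
ee_pos: [468.1, 231.7, 65.4]
eef_rot: [-3.14, 0.0, 1.574]
force: [0.3, -0.6, -0.9]
gripper_width: 0.69
```

Call:
send_rows(
  deltas=[
    [[0, 0, 0, 0, 255], [0, 0, 0, 0, 85], [0, 0, 0, 0, 80], [0, 0, 0, 0, 80], [0, 0, 0, 0, 79.4], [0, 0, 0, 0, 79.3], [0, 0, 0, 0, 79.2], [0, 0, 0, 0, 79.1], [0, 0, 0, 0, 79], [0, 0, 0, 0, 79]],
  ],
)

```text
time: 78.05
ee_pos: [469.4, 230.0, 66.8]
eef_rot: [-3.142, 0.0, 1.571]
force: [1.0, -0.5, -1.1]
gripper_width: 0.692
```

```bash
sed -i 's/(P\[...,2\]>58)&(P\[...,2\]<z+75)/(P[...,2]>6)\&(P[...,2]<z+75)/' h.py
python3 - <<'E'
from h import *
held()
E
```

```text
tcp [469.4 230.   66.8] F [ 1.  -0.5 -1.1] w 0.692
held pts 539 y [-6. 25. 71.] z rel C [-12.  12.  55.]
```

Call:
send_rows(
  deltas=[
    [[0, 0, 0, 0, 78.9], [0, 0, 0, 0, 78.9], [0, 0, 0, 0, 78.8], [0, 0, 0, 0, 78.8], [0, 0, 0, 0, 78.8], [0, 0, 0, 0, 78.7], [0, 0, 0, 0, 78.7], [0, 0, 0, 0, 78.7], [0, 0, 0, 0, 78.7], [0, 0, 0, 0, 80]],
  ],
)

```text
time: 79.1
ee_pos: [469.5, 230.0, 66.9]
eef_rot: [-3.142, -0.0, 1.571]
force: [0.3, -0.3, -1.1]
gripper_width: 0.688
```

Run:
```python
from h import *
held()
```

```text
tcp [469.5 230.   66.9] F [ 0.3 -0.3 -1.1] w 0.688
held pts 643 y [-23. -13.  44.] z rel C [-73. -13.  12.]
```

Run:
```python
from h import *
tilt()
```

```text
tcp [469.5 230.   66.9] F [ 0.2  0.2 -0.9] w 0.69
-85 66 -27.4 | -73 12 -15.7 | -67 11 -16.3 | -61 13 -14.8 | -55 13 -15.8 | -49 12 -15.7 | -43 13 -14.8 | -37 16 -14.8 | -31 13 -16.5 | -25 13 -16.9 | -19 8 -20.4 | -13 16 -21.3 | -7 26 -18.4 | -1 30 -16.8 | 5 23 -16.9 | 11 14 -19.1 |
```

Call:
send_rows(
  deltas=[
    [[0, 0, 0.1, 0, 255], [0, 0, 0.2, 0, 255], [0, 0, 0.28, 0, 255], [0, 0, 0.28, 0, 255], [0, 0, 0.28, 0, 79], [0, 0, 0.28, 0, 78], [0, 0, 0.28, 0, 77], [0, 0, 0.28, 0, 75], [0, 0, 0.28, 0, 70], [0, 0, 0.28, 0, 0]],
  ],
)

```text
time: 80.2
ee_pos: [469.2, 229.9, 58.1]
eef_rot: [-3.141, 0.0, 1.571]
force: [0.4, 0.0, 0.6]
gripper_width: 0.771
```

Call:
send_rows(
  deltas=[
    [[0, 0, 0, 0, 0], [0, 0, 0, 0, 0], [0, 0, -0.4, 0, 0], [0, 0, -1.4, 0, 0], [0, 0, -2.6, 0, 0], [0, 0, -3.8, 0, 0], [0, 0, -4.8, 0, 0], [0, 0, -5, 0, 0], [0, 0, -5, 0, 0], [0, 0, -5, 0, 0]],
  ],
)

```text
time: 81.2
ee_pos: [468.8, 229.7, 207.2]
eef_rot: [-3.14, 0.001, 1.571]
force: [-0.3, 0.3, -0.2]
gripper_width: 1.0
```

Run:
```python
from h import *
wrist(89); c=stack(3); P=cloud(c); Z=P[...,2]
m=(abs(Z-89)<9)&(abs(P[...,0]-469)<60)&(abs(P[...,1]-240)<60); print('C',m.sum(), rimfit(c,m,89) if m.sum()>50 else ''); bars(); sidefit(469,242,60,86)
```

```text
tcp [468.5 229.6 206.6]
rim n 1531 z 88.0 fit [656.2 368.8] 33.6 off [187.7 139.1]
rim n 659 z 89.0 fit [470.2 233.9] 32.5 off [1.7 4.3]
stack rim 249 [ 541.  -353.1] 33.1 z [193.2 195.9]
foot disc ((540.2079467773438, -353.7376403808594), 53.25327682495117)
tray ((524.9136962890625, -18.12469482421875), (190.57595825195312, 190.1671905517578), 87.40208435058594)
C 107 (array([469.50634835, 231.56360199]), np.float64(31.451915795091764))
side red 38 [516.  -2.  16.]
side red 33 [553. -49.  17.]
side green 30 [506. -28.  17.]
side green 19 [545. -36.  18.]
top red 82 [547. -53.  17.]
top red 38 [516.   2.  17.]
top green 33 [552. -75.  18.]
top green 34 [545. -31.  17.]
top green 35 [505. -22.  17.]
sidefit 60 86 186 [471.1 234.7] rms 1.23
```

Call:
send_rows(
  deltas=[
    [[0.11, 0, 0.4, 0, 0], [0.11, 0, 1.4, 0, 0], [0.11, 0, 2.6, 0, 0], [0.11, 0, 3.8, 0, 0], [0.11, 0, 4.7, 0, 0], [0.11, 0, 4.97, 0, 0], [0.11, 0, 4.97, 0, 0], [0.11, 0, 4.97, 0, 255], [0.11, 0, 4.97, 0, 255], [0.11, 0, 4.97, 0, 255]],
  ],
)

```text
time: 82.45
ee_pos: [470.7, 233.8, 61.1]
eef_rot: [3.139, -0.001, 1.571]
force: [-0.7, -0.4, 0.2]
gripper_width: 0.792
```

Call:
send_rows(
  deltas=[
    [[0, 0, 0, 0, 255], [0, 0, 0, 0, 255], [0, 0, -0.3, 0, 255], [0, 0, -1.2, 0, 255], [0, 0, -2.5, 0, 255], [0, 0, -3.8, 0, 255], [0, 0, -5.2, 0, 255], [0, 0, -6.5, 0, 255], [0, 0, -7.1, 0, 255], [0, 0, -7.1, 0, 255]],
  ],
)

```text
time: 83.45
ee_pos: [471.0, 233.9, 276.7]
eef_rot: [3.135, -0.002, 1.571]
force: [0.5, 0.2, -2.4]
gripper_width: 0.695
```

Run:
```python
from h import *
tilt()
```

```text
tcp [471.  233.9 276.7] F [ 0.5  0.2 -2.4] w 0.695
-79 7 -17.8 | -73 18 -18.6 | -67 15 -20.9 | -61 19 -20.9 | -55 14 -21.0 | -49 19 -22.0 | -43 19 -23.1 | -37 14 -23.3 | -31 15 -23.6 | -25 14 -26.0 | -19 20 -32.0 | -13 20 -32.1 | -7 14 -32.1 | -1 31 -31.8 | 5 34 0.1 | 11 19 -30.0 |
```

Call:
send_rows(
  deltas=[
    [[-0.5, 0, 0, 0, 255], [-1.6, 0.2, 0, 0, 255], [-3, 0.4, 0, 0, 255], [-4.4, 0.6, 0, 0, 255], [-5.8, 0.8, 0, 0, 255], [-7.2, 1, 0, 0, 255], [-8.6, 1.2, 0, 0, 255], [-10, 1.4, 0, 0, 255], [-11.4, 1.6, 0, 0, 255], [-12.6, 1.8, 0, 0, 255]],
  ],
)

```text
time: 84.5
ee_pos: [521.8, -147.3, 269.7]
eef_rot: [-3.138, -0.001, 1.57]
force: [1.1, 0.5, -1.4]
gripper_width: 0.691
```

Call:
send_rows(
  deltas=[
    [[-1.2, 0.15, 0, 0, 255], [-2.4, 0.3, 0, 0, 255], [-3.6, 0.45, 0, 0, 255], [-4.8, 0.6, 0, 0, 255], [-5.8, 0.6, 0, 0, 255], [-6.5, 0.6, 0, 0, 255], [-6.85, 0.6, 0, 0, 255], [-6.98, 0.6, 0, 0, 255], [-6.98, 0.6, 0, 0, 255], [-6.98, 0.6, 0, 0, 255]],
  ],
)

```text
time: 85.5
ee_pos: [541.7, -353.1, 272.1]
eef_rot: [-3.141, -0.001, 1.572]
force: [-0.1, 0.2, -1.5]
gripper_width: 0.694
```

Run:
```python
from h import *
sidefit(542,-354.1,167,190); sidefit(541,-354,65,90); tilt()
```

```text
sidefit 167 190 578 [ 542.1 -354.1] rms 0.66
sidefit 65 90 498 [ 542.  -355.2] rms 0.71
tcp [ 541.9 -353.1  272.6] F [-0.9  0.3 -0.6] w 0.69
-79 19 -18.9 | -73 40 -19.4 | -67 38 -19.9 | -61 50 -21.2 | -55 43 -21.7 | -49 43 -22.5 | -43 44 -23.5 | -37 44 -24.2 | -31 47 -24.8 | -25 17 -32.1 | -19 69 -31.8 | -13 99 -31.0 | -7 99 -30.7 | -1 104 -30.5 | 5 103 -30.8 | 11 46 -30.1 |
```

Call:
send_rows(
  deltas=[
    [[0, 0, 0.2, 0, 255], [0, 0, 0.5, 0, 255], [0, 0, 0.9, 0, 255], [0, 0, 1.3, 0, 255], [0, 0, 1.6, 0, 255], [0, 0, 1.9, 0, 255], [0, 0, 2.1, 0, 255], [0, 0, 2.27, 0, 255], [0, 0, 2.27, 0, 255], [0, 0, 2.27, 0, 255]],
  ],
)

```text
time: 86.65
ee_pos: [541.8, -354.2, 204.6]
eef_rot: [3.141, 0.0, 1.571]
force: [-0.4, -0.2, 0.4]
gripper_width: 0.691
```

Run:
```python
from h import *
tilt()
```

```text
tcp [ 541.8 -354.2  204.6] F [-0.4 -0.2  0.4] w 0.691
-85 39 -32.3 | -79 35 -32.6 | -73 37 -32.6 | -67 40 -32.3 | -61 40 -32.3 | -55 44 -32.5 | -49 39 -32.6 | -43 42 -32.6 | -37 45 -32.5 | -31 73 -31.5 | -25 24 -30.8 | -19 100 25.1 | -13 85 -30.6 | -7 85 -31.2 | -1 89 -31.1 | 5 87 -30.5 | 11 44 -29.4 |
```

Call:
send_rows(
  deltas=[
    [[0, 0, 0, 0, 0], [0, 0, 0, 0, 0], [0, 0, 0, 0, 0], [0, 0, 0, 0, 0], [0, 0, -0.3, 0, 0], [0, 0, -1, 0, 0], [0, 0, -2, 0, 0], [0, 0, -3, 0, 0], [0.3, 0, -3.5, 0, 0], [1.2, -0.4, -3.5, 0, 0]],
  ],
)

```text
time: 87.7
ee_pos: [530.8, -319.4, 312.3]
eef_rot: [3.138, 0.003, 1.57]
force: [-0.1, 0.3, -0.5]
gripper_width: 0.996
```

Call:
send_rows(
  deltas=[
    [[1.5, -0.3, 0, 0, 0], [3, -0.6, 0, 0, 0], [4.5, -0.9, 0, 0, 0], [6, -1.2, 0, 0, 0], [7.5, -1.5, 0, 0, 0], [9, -1.8, 0, 0, 0], [10.5, -2.1, 0, 0, 0], [12, -2.4, 0, 0, 0], [13.5, -2.7, 0, 0, 0], [15, -3, 0, 0, 0]],
  ],
)

```text
time: 88.7
ee_pos: [438.3, 133.9, 309.3]
eef_rot: [3.141, -0.0, 1.571]
force: [1.3, -0.0, 0.3]
gripper_width: 1.001
```

Call:
send_rows(
  deltas=[
    [[1, 0, 0, 0, 0], [2, 0, 0, 0, 0], [3, 0, 0, 0, 0], [3.5, 0, 0, 0, 0], [3.5, 0, 0, 0, 0], [3.5, 0, 0, 0, 0], [3.5, 0, 0, 0, 0], [3.5, 0, 0, 0, 0], [3.5, 0, 0, 0, 0], [3.5, 0, 0, 0, 0]],
  ],
)

```text
time: 89.7
ee_pos: [439.6, 236.3, 309.3]
eef_rot: [3.141, -0.0, 1.57]
force: [0.3, -0.3, -0.0]
gripper_width: 0.999
```

Run:
```python
from h import *
c=stack(4); bars()
for z in(65,98,133,167,202): sidefit(542,-354.4,z,z+22)
P=cloud(c); Z=P[...,2]; im=c['image'].astype(int)
for n,x,y,zz in(('bottle',700,45,140),('jar',713,-112,90)):
    m=(abs(Z-zz)<9)&(np.hypot(P[...,0]-x,P[...,1]-y)<50); print(n,m.sum(),rimfit(c,m,zz))
bl=(im[...,2]>150)&(im[...,0]<60)&(im[...,2]-im[...,1]>60); bl[:50]=0; bl[:,:430]=0
k=np.argwhere(bl)[:,::-1].astype(float); print('mat',cv2.minAreaRect(onplane(c,k,4)[:,:2].astype(np.float32)))
d=cam('side')['image']; save('fin',np.hstack([c['image'][100:300,220:560],d[100:300,200:500]]))
```

```text
stack rim 261 [ 541.6 -352.2] 33.0 z [227.3 229.6]
foot disc ((540.568603515625, -354.5190124511719), 53.453800201416016)
tray ((524.84619140625, -18.368576049804688), (190.67965698242188, 190.19520568847656), 87.36901092529297)
side red 37 [517.  -2.  16.]
side red 33 [553. -49.  17.]
side green 29 [507. -27.  17.]
side green 19 [544. -35.  17.]
top red 82 [547. -53.  17.]
top red 38 [516.   2.  17.]
top green 33 [552. -75.  18.]
top green 34 [546. -31.  17.]
top green 35 [505. -22.  18.]
sidefit 65 87 439 [ 542.  -355.1] rms 0.67
sidefit 98 120 474 [ 542.  -354.6] rms 0.7
sidefit 133 155 510 [ 541.6 -354.1] rms 0.7
sidefit 167 189 553 [ 542.1 -354.1] rms 0.66
sidefit 202 224 605 [ 542.7 -353.9] rms 0.73
bottle 139 (array([700.58408221,  44.63928642]), np.float64(13.433900241035511))
jar 472 (array([ 713.15701912, -112.18254317]), np.float64(27.194814823521696))
mat ((542.8744506835938, -361.2484130859375), (169.9108428955078, 169.8075408935547), 14.168482780456543)
```

View pics/fin.png

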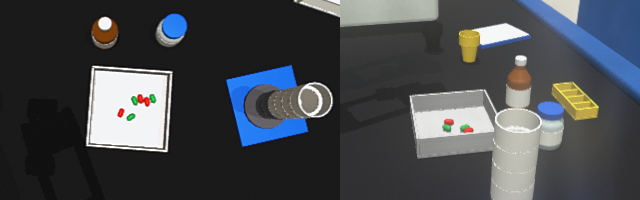

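```bash
python3 -c "
from plant import arm
print(arm.close_job())"
```

```text
the job is handed in; nothing more can be done
None
```

The job is done and handed in. All six stir bars are in the steel tray, and all four white beakers are nested upright on the grey one on the mat.

**How it was done:** The tool cannot tilt, so I gripped each full beaker by its collar and pushed it over the tray wall so that it turned between the pads and poured. I then eased the grip until its weight swung it back upright, re-gripped it and nested it.

**Final checks:**
- **Stack:** The top rim measures about 229 mm, the height of four seated beakers. The collar centres are within about 1.5 mm of each other by the side camera. The top camera puts the stack 8–9 mm from the mat centre along y and within 2 mm along x.
- **Bars:** In the top picture all six are lying flat in the tray, clear of the walls. My colour mask merged two touching red ones into one patch.
- **Bystanders:** The bottle and jar measure where they started, within about 1 mm. The gripper is open and well away, with about 90 s used of the 208 s.

**What went wrong on the way:**
- The tray slid up to about 50 mm while I used its wall, and ended close to where it began.
- The first poured beaker fell back into the tray twice while I was finding the light grip. It also jammed tilted, at about 19 N, on its first nesting try; I stood it on the bench, re-gripped it and it seated.
- The second poured beaker also dropped into the tray, but landed upright.

The two cameras differ by about 1–1.5 mm on the stack's position, which is within the calibration.

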